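# Press a laminated wood strip under a left-hand screw press

## Task

Slide the laminated wood strip along the bed of the small screw press until its end is against the stop and its long side lies flat along the fence. Then wind the four-armed handle, which has a left-hand thread (it goes down counterclockwise), until the sprung foot bears on the strip and the yellow band on its stem has just gone into the sleeve, about 6 mm of spring travel. Leave the jar, the wood block and the white box beside the press where they are.

Things in the scene. Friction and masses are not known exactly. Their poses are not given: they have to be found in the camera images.
- press: Small bench press, bolted down. Origin on the bench under the screw axis; x runs along the bed towards the stop, y from the open side to the column side, z up. Grey bed 10 mm high, x -220 to 65 mm, y -70 mm (-50 near the screw) to 40 mm. The strip belongs with its length along x, touching stop and fence, its centre then at x = -30 mm, y = 1 mm
- stop_face (a point): Top edge of the aluminium end stop, on its face towards the strip: x = 40 mm, y = 0, 36 mm above the bench, in the press's frame; the stop is 75 mm wide along y
- fence_face (a point): Top edge of the aluminium fence at mid-length, on its face towards the strip: y = 26 mm, 32 mm above the bench; it runs the whole bed along the press's x
- column_top (a point): Top of the steel column, 28 mm in diameter with a 31 mm cap, 332 mm high, at x = 0, y = 90 mm in the press's frame: a gripper cannot sweep round the handle on that side. A blue arm, top 146 mm above the bench, joins it to the screw
- strip_mid (a point): Centre of the loose laminated wood strip, 140 x 50 x 30 mm (x, y, z), 0.16 kg, lying on the bed (its top 40 mm above the bench); x along its length, within about 0.2 rad of the press's x at the start. It slides on the bed when pushed
- wheel (a joint): Turn of the four-armed handle about the vertical screw, rad, 0 to 21. Left-hand thread: counterclockwise from above raises the value and lowers handle and foot 10 mm a turn. At 0 the foot is 20 mm over the strip's top. Stays where left; about 0.1 N m turns it. Its arms point along the press's x, y, -x, -y turned by this value about z (red ball: the first)
- hub (a point): Centre of the handle on the screw axis, at the height of its arms (217 mm above the bench at wheel = 0; it comes down with the screw). Arms: four level bars 10 mm in diameter with 17 mm balls centred 58 mm from the axis. Black hub 34 mm in diameter, from 14 mm below to 14 mm above this point
- foot (a joint): Spring travel of the foot into its sleeve under the screw, m: 0 hanging free, 0.006 when the 6 mm yellow band on the stem has just disappeared into the sleeve, stop at 0.012; spring 2000 N/m
- foot_face (a point): Centre of the underside of the round black rubber foot, 36 mm in diameter, on the screw axis
- carton_mid (a point): Centre of a white lidded plastic box, 45 x 55 mm and 59 mm high; leave alone
- block_mid (a point): Centre of a plain wood block, 46 x 72 mm and 46 mm high; leave alone
- jar_mid (a point): Centre of a slim jar with a dark lid, 44 mm in diameter, 105 mm high; leave alone

How it is judged:
By the outcome, as a careful person would: the job done as asked, in the order asked, and still so for the second after the job is handed in, with the robot touching nothing.
It also fails if it takes over 72 s, if anything falls off the work surface, if the arm or the gripper's body presses on something with over 40 N, if the wrist force passes 120 N, or if a joint passes its speed limit or range.

## Robot

A 6-joint arm with a two-finger parallel gripper is mounted at the origin on a cart in front of the work surface, level with it; the furniture and walls round the work are solid. World frame = base frame: x ahead of the robot, y to its left, z up, the work surface at z = 0. Lengths are in m, angles in rad, forces in N, time in s.
With the tool pointing down it reaches from about 0.3 to 0.75 m from the base axis. Payload 8.5 kg.
Tool frame: the origin (TCP) lies midway between the tips of the shut fingers; the grasp point (between the pads) lies 19 mm behind it (hold_point_z is the distance from the TCP to the grasp point, in m); x points along the fingers, z is the direction in which the jaws open and shut, and the axes are right-handed (so a half turn about x gives the same grasp; the last joint's range is limited). The gripper opens to 85 mm and grips with 20 to 120 N. Pads are 22 mm wide; open, the fingers measure 114 mm over their backs; the gripper's body (76 mm by 85 mm) begins 54 mm behind the grasp point. The pads swing forward as they close: fully open they stand 13 mm farther back than shut.
Start: joints at [0.93, 0.381, 1.297, -0, 1.464, -0.215], TCP at [0.227, 0.501, 0.231] pointing down, gripper open.
Joint ranges: [-3.11, 3.11], [-0.89, 2.33], [0.22, 2.48], [-1.42, 4.56], [0.17, 2.85], [-2.88, 2.88]. Speed limits (rad/s): [2.39, 2.39, 3.14, 3.14, 3.14, 3.14].

## Interface

Orientations are given as a unit quaternion [x, y, z, w].
In Python, from rig import * gives the robot as it stands. The module is installed in compiled form; this text tells all that it offers.
- The arm moves only by the tool play_rows, never from a script. Its argument "motion" is a list of rows, each an object with "fingers": the closure, from -1 (fully open) to 1 (shut); "travel": the shift along the world's x, y, z as a fraction of full scale, a list of three; "turn": the turn, a rotation vector about the world's x, y, z as a fraction of full scale, a list of three. A call has 1 to 12 rows; each row shifts and turns the commanded pose from where the row before left it; what a row does not reach is not made up. Full scale, the value 1, is 0.1 m for a shift and pi rad for a turn. A row lasts 1/10 s, in which the tool goes at most 50 mm and 8.59 degrees, less where a joint would pass 70% of its speed; a pose out of reach is approached as far as the arm can. A call with a number of a shift or a turn outside -1 to 1 is refused whole. A call with a gripper value outside its range is refused whole. The fingers move at their own pace and stop on an object; "force" is the grip in N (left out, the last holds). Time passes only in rows, so rows that do not move let the fingers close. It gives the time, the measured TCP pose, the force and the opening at its end, in the units of the state.
- get_obs(): the state, without advancing time (a new reading comes with each control period).
- snapshot(name): name is "scene" or "top" or "wrist"; returns the picture (400x640x3 uint8, blue, green, red); there is no depth.
- camera_params(name): a dict with "camera_matrix" (3x3 intrinsics, pixels), "eye" and "attitude" of the camera in the world; the wrist camera has in their place "hand_eye" (4x4, takes a point from camera to tool coordinates, whose origin is the TCP and whose axes are the tool frame's). Camera axes: x right, y down, z forward; pixel columns grow to the right and rows downward; lengths in m; the calibration is good to about 2 mm. The wrist camera is an equidistant fisheye: a pixel r from the principal point sees the ray r / f radians off the axis. A picture is of the moment at which its call begins: read the wrist's pose just before it. camera_params takes no time and is no camera call.
- job_done(): hands the job in, once; it reports no verdict.
The state is a dict: "t": time; "joint_positions": joint angles; "qvel": joint speeds; "tau": joint torques, N m; "position": TCP position; "eef_rot": TCP orientation; "wrist_force": force on the tool from outside, world axes, zero at the start; "ft_torque": the same for the moment, N m; "gripper_width": finger opening in m.
Only numpy, scipy, OpenCV 4.12 (cv2) and the standard library are available. Lean on these libraries where they do the work, as an engineer would, in place of code of your own. Each camera call takes 0.05 s, during which the arm holds its last target.

## Working session

There is one attempt and no reset: what is moved stays moved. The work goes in short steps, Python scripts to look and compute and a tool call to move; the robot and the scene stay as the last step left them, time stands still between calls to the robot, and variables do not carry over. Pictures are saved under pics/ and viewed, and the job is handed in when it is done.

Besides the shell and the picture viewer there is one more tool, called after ">>>" as name(argument=value, ...) on one line, values as JSON. play_rows: Moves the arm, as the interface text tells. Its arguments: {"type":"object","properties":{"motion":{"type":"array","items":{"type":"object","properties":{"fingers":{"type":"number"},"travel":{"type":"array","items":{"type":"number","minimum":-1,"maximum":1}},"turn":{"type":"array","items":{"type":"number","minimum":-1,"maximum":1}}}}},"force":{"type":"number"}},"required":["motion"]}

```bash
mkdir -p pics
cat > h.py <<'E'
from rig import *
import numpy as np, cv2
def show(n,f):
    im=snapshot(n); cv2.imwrite('pics/'+f+'.png',im); return im
E
python3 - <<'E'
from h import *
o=get_obs();print({k:np.round(v,4) for k,v in o.items()})
for n in ['scene','top','wrist']:
    show(n,n+'0'); print(n,camera_params(n))
E
```

```text
{'t': np.float64(0.0), 'joint_positions': array([ 0.9297,  0.3812,  1.2983,  0.    ,  1.4636, -0.2153]), 'qvel': array([ 0.0006,  0.0006,  0.0001,  0.0004,  0.001 , -0.0001]), 'tau': array([ 0.00000e+00, -4.48456e+01, -2.31282e+01, -2.00000e-04,
        4.70000e-03, -0.00000e+00]), 'position': array([0.227 , 0.5006, 0.2307]), 'eef_rot': array([-0.3832,  0.5949,  0.3829,  0.5939]), 'wrist_force': array([ 0.5405, -0.092 , -1.2649]), 'ft_torque': array([ 0.0017, -0.0211,  0.0028]), 'gripper_width': np.float64(0.0855)}
scene {'camera_matrix': array([[474.95038548,   0.        , 318.29879312],
       [  0.        , 474.95038548, 203.84494438],
       [  0.        ,   0.        ,   1.        ]]), 'eye': array([0.074817  , 0.55701013, 1.13314243]), 'attitude': array([-0.25896994,  0.89557349, -0.34607948,  0.10541196])}
top {'camera_matrix': array([[400.71208047,   0.        , 315.56185432],
       [  0.        , 400.71208047, 201.57055382],
       [  0.        ,   0.        ,   1.        ]]), 'eye': array([ 0.35085808, -0.14743831,  1.166886  ]), 'attitude': array([ 0.71302982, -0.696038  ,  0.05456842, -0.06435731])}
wrist {'camera_matrix': array([[309.70691629,   0.        , 320.40399127],
       [  0.        , 309.70691629, 204.36510893],
       [  0.        ,   0.        ,   1.        ]]), 'hand_eye': array([[-1.34699428e-03, -2.92636640e-01,  9.56222768e-01,
        -1.42241396e-01],
       [-2.49400159e-05, -9.56223626e-01, -2.92636937e-01,
         7.46790201e-02],
       [ 9.99999092e-01, -4.18028491e-04,  1.28072939e-03,
        -4.19833283e-04],
       [ 0.00000000e+00,  0.00000000e+00,  0.00000000e+00,
         1.00000000e+00]])}
```

View pics/scene0.png

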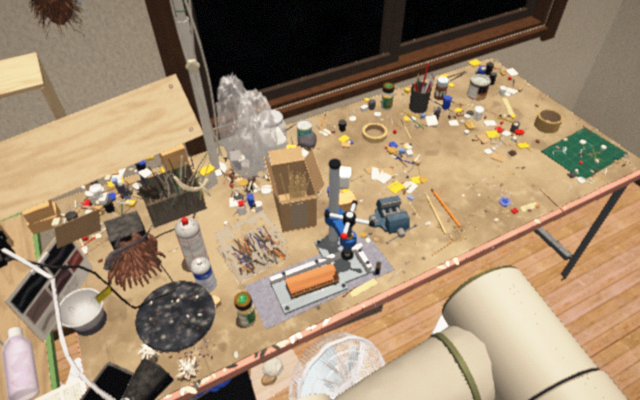

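View pics/top0.png

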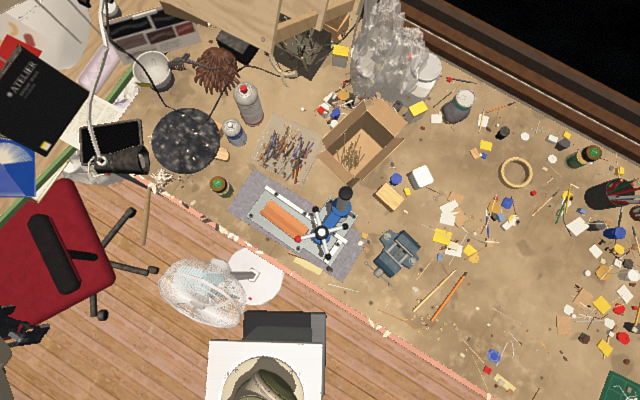

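View pics/wrist0.png

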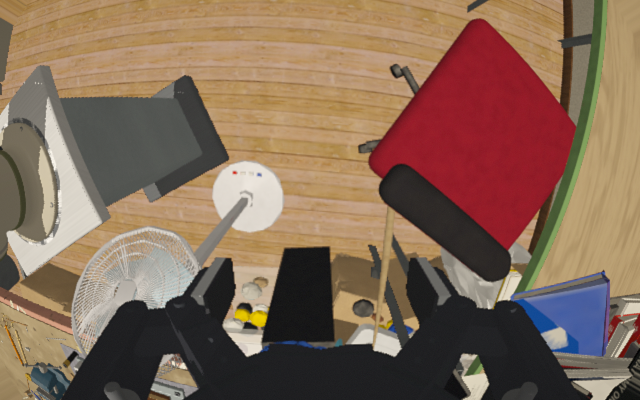

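```bash
cat >> h.py <<'E'
from scipy.spatial.transform import Rotation as R
def cam(n):
    p=camera_params(n); return p['camera_matrix'],np.array(p['eye']),R.from_quat(p['attitude']).as_matrix()
def ray(n,uv,z):
    K,e,A=cam(n); d=A@np.linalg.inv(K)@np.array([uv[0],uv[1],1.]); return e+d*(z-e[2])/d[2]
def proj(n,P):
    K,e,A=cam(n); c=A.T@(np.asarray(P)-e); return (K@c)[:2]/c[2]
def crop(f,out,x0,y0,x1,y1,s):
    im=cv2.imread('pics/'+f+'.png')[y0:y1,x0:x1]; cv2.imwrite('pics/'+out+'.png',cv2.resize(im,None,fx=s,fy=s,interpolation=cv2.INTER_CUBIC))
E
python3 - <<'E'
from h import *
crop('top0','top0c',200,140,440,300,3.3)
crop('scene0','scene0c',220,140,420,320,4)
for n in('top','scene'): print(n,cam(n)[2],ray(n,(320,232),0),ray(n,(320,250),0), proj(n,[0,0,0]))
E
```

```text
top [[ 0.02510679 -0.98556795  0.16740809]
 [-0.99961546 -0.02277849  0.01581397]
 [-0.01177244 -0.16774075 -0.98576085]] [ 0.45934479 -0.14391787  0.        ] [ 0.40718877 -0.14513089  0.        ] [263.37736892 398.71668723]
scene [[-0.84364577 -0.39089139  0.36805669]
 [-0.53681507  0.62632712 -0.56528216]
 [-0.00955995 -0.67447628 -0.73823462]] [ 0.5725727  -0.21478626  0.        ] [ 0.53585996 -0.15678044  0.        ] [475.91600804 391.758579  ]
```

View pics/top0c.png

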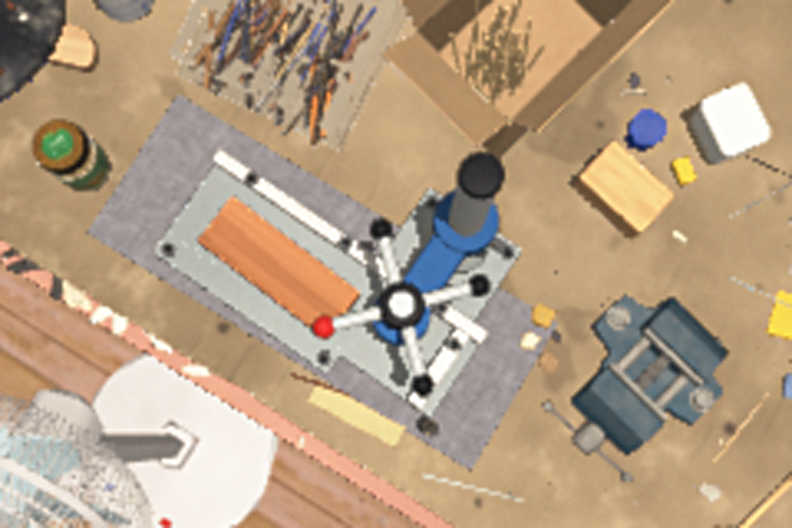

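View pics/scene0c.png

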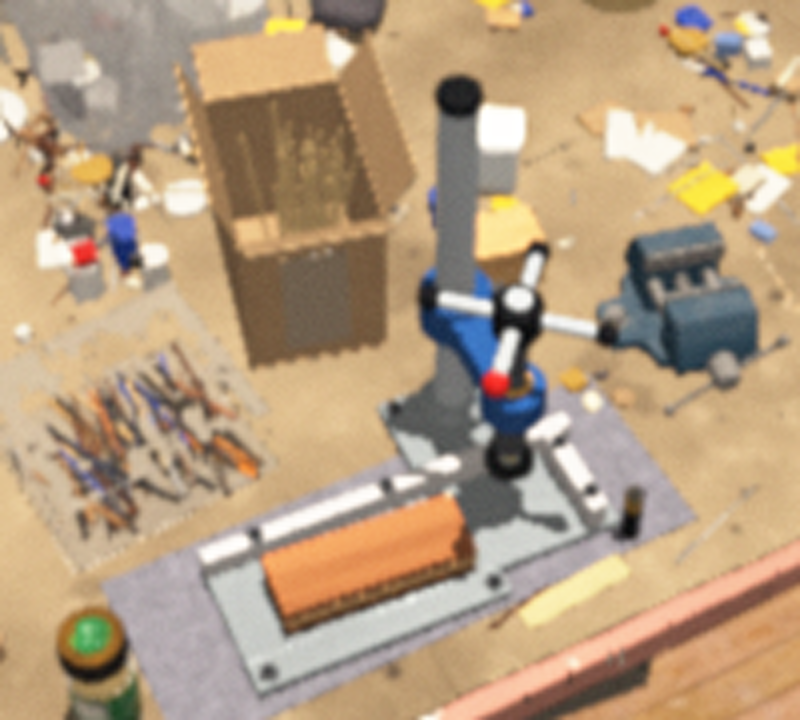

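```bash
cat > fit.py <<'E'
from h import *
from scipy.optimize import least_squares
T=lambda u,v:('top',200+u/3.3,140+v/3.3); S=lambda u,v:('scene',220+u/4,140+v/4)
obs=[((0,.09,.332),T(480,176)),((0,.09,.332),S(460,95)),((0,0,.231),T(402,303)),((0,0,.231),S(519,299)),
((-.22,-.07,.01),T(155,252)),((-.22,-.07,.01),S(262,697))]
def P(p,q): 
    c,s=np.cos(p[2]),np.sin(p[2]); return np.array([p[0]+c*q[0]-s*q[1],p[1]+s*q[0]+c*q[1],q[2]])
def f(p): return np.concatenate([proj(o[0],P(p,q))-np.array(o[1:]) for q,o in obs])
if __name__=='__main__':
    r=least_squares(f,[.46,-.15,-.5]); print(r.x, np.round(f(r.x),1))
    r2=least_squares(f,[.46,-.15,-2]); print(r2.x, r2.cost,r.cost)
    p=r.x
    c=P(p,(0,0,0))
    z=.217
    for n,b in (('red',T(323,326)),('b2',T(421,384)),('b3',T(480,285)),('b4',T(381,229))):
        w=ray('top',b[1:],z)-c; print(n,np.hypot(*w[:2]),np.arctan2(w[1],w[0])-p[2])
    b=S(496,382);w=ray('scene',b[1:],z)-c; print(np.hypot(*w[:2]),np.arctan2(w[1],w[0])-p[2])
    # strip top corners
    for n,l in(('top',[T(232,197),T(359,293),T(323,330),T(199,239)]),('scene',[S(265,552),S(452,495),S(472,548),S(285,612)])):
        for b in l:
            w=ray(n,b[1:],.04)-c; co,s=np.cos(p[2]),np.sin(p[2]); print(n,np.round([co*w[0]+s*w[1],-s*w[0]+co*w[1]],4))
    for nm,b,z in(('jar',T(62,145),.105),('block',T(622,187),.046),('carton',T(735,118),.059)): print(nm,ray('top',b[1:],z))
E
python3 fit.py
```

```text
[ 0.43726369 -0.1476578  -2.1446209 ] [-0.2 -0.5  0.5 -1.3 -0.5  0.5  0.7 -0.8 -1.8  0.3 -0.3 -0.7]
[ 0.43726369 -0.1476578  -2.1446209 ] 3.8776495311101424 3.8776495311100754
red 0.05721281515093979 3.98881815366715
b2 0.05726072991399441 -0.7130782299778691
b3 0.05951531025624529 0.8595767045775957
b4 0.057929487387427335 2.4107880001632926
0.0608456992245515 3.981764869586074
top [-0.1824  0.01  ]
top [-0.0442  0.0032]
top [-0.0517 -0.0401]
top [-0.1847 -0.036 ]
scene [-0.1816  0.0131]
scene [-0.0453  0.0016]
scene [-0.0521 -0.0437]
scene [-0.1873 -0.0365]
jar [0.57368698 0.13364688 0.105     ]
block [ 0.56010493 -0.3359722   0.046     ]
carton [ 0.61999675 -0.43067059  0.059     ]
```

Run:
```python
from h import *
for z in(0,-.3,-.6): print(z,ray('top',(205,292),z),ray('scene',(340,368),z))
o=get_obs();A=R.from_quat(o['eef_rot']).as_matrix();print(A)
yaw=-2.1446
px=np.array([np.cos(yaw),np.sin(yaw),0]);py=np.array([-np.sin(yaw),np.cos(yaw),0]);Z=np.array([0,0,1])
B=np.c_[-Z,-px,py];print(B)
print((R.from_matrix(B)*R.from_matrix(A).inv()).as_rotvec())
for q in((-.1165,-.10),(-.1165,-.065),(-.21,0),(-.11,0)): print(q,np.array([.4373,-.1477])+q[0]*px[:2]+q[1]*py[:2])
```

```text
0 [0.28003051 0.18017958 0.        ] [0.30150328 0.12168659 0.        ]
-0.3 [ 0.26182113  0.26440835 -0.3       ] [ 0.36151858  0.00643448 -0.3       ]
-0.6 [ 0.24361175  0.34863712 -0.6       ] [ 0.42153389 -0.10881764 -0.6       ]
[[-6.79242024e-04 -9.10710816e-01  4.13044002e-01]
 [-8.55118806e-04  4.13044475e-01  9.10710453e-01]
 [-9.99999404e-01  2.65391118e-04 -1.05932311e-03]]
[[ 0.          0.54283045  0.83984231]
 [ 0.          0.83984231 -0.54283045]
 [-1.         -0.          0.        ]]
[ 4.97006211e-05 -1.23805128e-03 -1.71880543e+00]
(-0.1165, -0.1) [0.41655552 0.00442467]
(-0.1165, -0.065) [ 0.44595    -0.01457439]
(-0.21, 0) [0.5512944  0.02866688]
(-0.11, 0) [ 0.49701135 -0.05531735]
```

>>> play_rows(motion=[{"fingers":1,"travel":[0.3,-0.35,0.15],"turn":[0,0,-0.0456]},{"fingers":1,"travel":[0.3,-0.35,0.15],"turn":[0,0,-0.0456]},{"fingers":1,"travel":[0.3,-0.35,0.15],"turn":[0,0,-0.0456]},{"fingers":1,"travel":[0.3,-0.35,0.15],"turn":[0,0,-0.0456]},{"fingers":1,"travel":[0.08,-0.446,0],"turn":[0,0,-0.0456]},{"fingers":1,"travel":[0.08,-0.446,0],"turn":[0,0,-0.0456]},{"fingers":1,"travel":[0.08,-0.446,0],"turn":[0,0,-0.0456]},{"fingers":1,"travel":[0.08,-0.446,0],"turn":[0,0,-0.0456]},{"fingers":1,"travel":[0.08,-0.446,0],"turn":[0,0,-0.0456]},{"fingers":1,"travel":[0.08,-0.446,0],"turn":[0,0,-0.0456]},{"fingers":1,"travel":[0.08,-0.446,0],"turn":[0,0,-0.0456]},{"fingers":1,"travel":[0.08,-0.446,0],"turn":[0,0,-0.0456]}], force=30)

```text
t: 1.35
position: [0.411, 0.0023, 0.2913]
eef_rot: [0.202, 0.678, -0.202, 0.678]
wrist_force: [0.5, 0.3, 0.1]
gripper_width: -0.0002
```

```bash
cat >> h.py <<'E'
yaw=-2.1446; C=np.array([.4373,-.1477])
px=np.array([np.cos(yaw),np.sin(yaw),0]);py=np.array([-np.sin(yaw),np.cos(yaw),0])
def st():
    o=get_obs();A=R.from_quat(o['eef_rot']).as_matrix();d=np.append(o['position'][:2]-C,0)
    f=o['wrist_force']
    print('t',round(float(o['t']),2),'pos',np.round(o['position'],4),'press',np.round([d@px,d@py],4),'q',np.round(o['joint_positions'],2),'Fpress',np.round([f@px,f@py,f[2]],1),'toolz ang in press',round(float((np.arctan2(A[1,2],A[0,2])-yaw)%(2*np.pi)),3),'down',np.round(A[:,0],3),'w',round(float(o['gripper_width']),4))
E
python3 - <<'E'
from h import *
st()
show('wrist','wrist1')
E
```

```text
t 1.35 pos [0.411  0.0023 0.2913] press [-0.1117 -0.1035] q [-0.28  0.09  1.52  0.    1.53  0.3 ] Fpress [-0.5  0.3  0.1] toolz ang in press 1.565 down [ 0.  0. -1.] w -0.0002
```

View pics/wrist1.png

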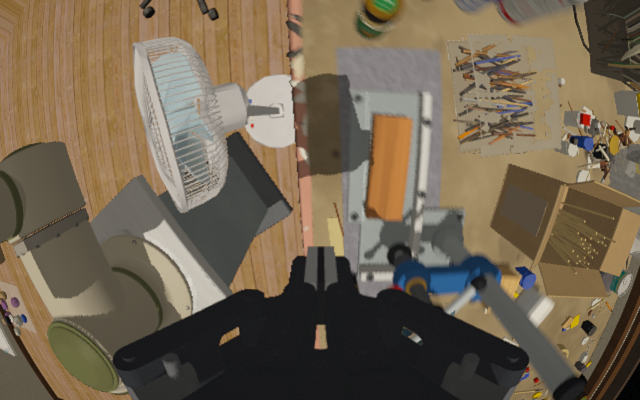

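>>> play_rows(motion=[{"fingers":1,"travel":[0.02,0.04,-0.45],"turn":[0,0,0]},{"fingers":1,"travel":[0,0,-0.48],"turn":[0,0,0]},{"fingers":1,"travel":[0,0,-0.48],"turn":[0,0,0]},{"fingers":1,"travel":[0,0,-0.48],"turn":[0,0,0]},{"fingers":1,"travel":[0,0,-0.48],"turn":[0,0,0]},{"fingers":1,"travel":[0,0,-0.27],"turn":[0,0,0]},{"fingers":1,"travel":[0.21,-0.136,0],"turn":[0,0,0]},{"fingers":1,"travel":[0.17,-0.11,0],"turn":[0,0,0]}])

```text
t: 2.2
position: [0.4514, -0.0167, 0.0264]
eef_rot: [0.2, 0.679, -0.2, 0.677]
wrist_force: [0.8, -1.1, -0.4]
gripper_width: 0.0002
```

Run:
```python
from h import *
st()
show('top','top2');crop('top2','top2c',200,140,440,300,3.3)
```

```text
t 2.2 pos [ 0.4514 -0.0167  0.0264] press [-0.1177 -0.0592] q [-0.3   0.5   1.84 -0.    0.8   0.27] Fpress [ 0.5  1.3 -0.4] toolz ang in press 1.571 down [-0.002  0.001 -1.   ] w 0.0002
```

View pics/top2c.png

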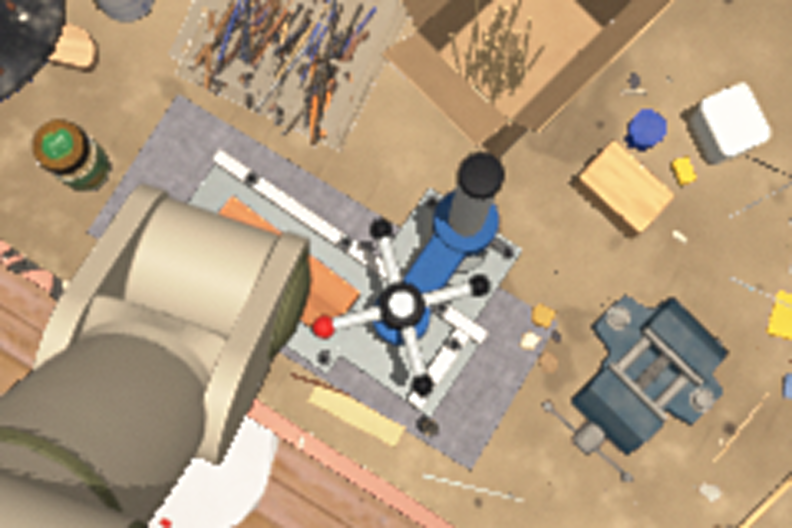

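>>> play_rows(motion=[{"fingers":1,"travel":[0.042,-0.027,0],"turn":[0,0,0]},{"fingers":1,"travel":[0.042,-0.027,0],"turn":[0,0,0]},{"fingers":1,"travel":[0.042,-0.027,0],"turn":[0,0,0]}])

```text
t: 2.55
position: [0.4632, -0.0243, 0.0273]
eef_rot: [0.2, 0.679, -0.2, 0.678]
wrist_force: [-0.9, 0.8, -0.5]
gripper_width: -0.0002
```

Run:
```python
from h import *
st()
```

```text
t 2.55 pos [ 0.4632 -0.0243  0.0273] press [-0.1177 -0.0452] q [-0.31  0.51  1.81  0.    0.82  0.27] Fpress [-0.1 -1.2 -0.5] toolz ang in press 1.571 down [-0.001  0.    -1.   ] w -0.0002
```

>>> play_rows(motion=[{"fingers":1,"travel":[0.017,-0.011,0],"turn":[0,0,0]}])

```text
t: 2.65
position: [0.4654, -0.0257, 0.0274]
eef_rot: [0.2, 0.678, -0.2, 0.678]
wrist_force: [-0.9, 0.5, 0.2]
gripper_width: 0.0
```

Run:
```python
from h import *
st()
```

```text
t 2.65 pos [ 0.4654 -0.0257  0.0274] press [-0.1178 -0.0426] q [-0.31  0.51  1.8   0.    0.83  0.26] Fpress [ 0.1 -1.1  0.2] toolz ang in press 1.571 down [-0.  0. -1.] w 0.0
```

>>> play_rows(motion=[{"fingers":1,"travel":[0.017,-0.011,0],"turn":[0,0,0]}])

```text
t: 2.75
position: [0.467, -0.0267, 0.0274]
eef_rot: [0.2, 0.678, -0.2, 0.678]
wrist_force: [-2.4, 0.4, -0.1]
gripper_width: 0.0001
```

Run:
```python
from h import *
st()
```

```text
t 2.75 pos [ 0.467  -0.0267  0.0274] press [-0.1177 -0.0408] q [-0.31  0.51  1.8   0.    0.83  0.26] Fpress [ 0.9 -2.2 -0.1] toolz ang in press 1.571 down [-0.  0. -1.] w 0.0001
```

>>> play_rows(motion=[{"fingers":1,"travel":[0.017,-0.011,0],"turn":[0,0,0]},{"fingers":1,"travel":[0.017,-0.011,0],"turn":[0,0,0]}])

```text
t: 2.95
position: [0.4705, -0.029, 0.0274]
eef_rot: [0.2, 0.678, -0.2, 0.678]
wrist_force: [-1.4, 0.4, -0.1]
gripper_width: 0.0001
```

Run:
```python
from h import *
st()
```

```text
t 2.95 pos [ 0.4705 -0.029   0.0274] press [-0.1178 -0.0365] q [-0.31  0.52  1.79  0.    0.83  0.26] Fpress [ 0.4 -1.3 -0.1] toolz ang in press 1.571 down [-0.  0. -1.] w 0.0001
```

>>> play_rows(motion=[{"fingers":1,"travel":[0.017,-0.011,0],"turn":[0,0,0]}])

```text
t: 3.05
position: [0.4721, -0.0301, 0.0273]
eef_rot: [0.2, 0.678, -0.2, 0.678]
wrist_force: [-2.1, 0.3, 1.0]
gripper_width: 0.0002
```

Run:
```python
from h import *
st()
```

```text
t 3.05 pos [ 0.4721 -0.0301  0.0273] press [-0.1176 -0.0346] q [-0.31  0.52  1.78 -0.    0.84  0.26] Fpress [ 0.9 -2.   1. ] toolz ang in press 1.571 down [-0.001  0.    -1.   ] w 0.0002
```

>>> play_rows(motion=[{"fingers":1,"travel":[0.017,-0.011,0],"turn":[0,0,0]}])

```text
t: 3.15
position: [0.4731, -0.031, 0.0272]
eef_rot: [0.2, 0.679, -0.2, 0.677]
wrist_force: [-8.9, 4.9, 5.0]
gripper_width: -0.0003
```

Run:
```python
from h import *
st()
show('wrist','wrist3')
```

```text
t 3.15 pos [ 0.4731 -0.031   0.0272] press [-0.1175 -0.0333] q [-0.32  0.52  1.78 -0.    0.84  0.26] Fpress [  0.7 -10.2   5. ] toolz ang in press 1.571 down [-0.002  0.001 -1.   ] w -0.0003
```

View pics/wrist3.png

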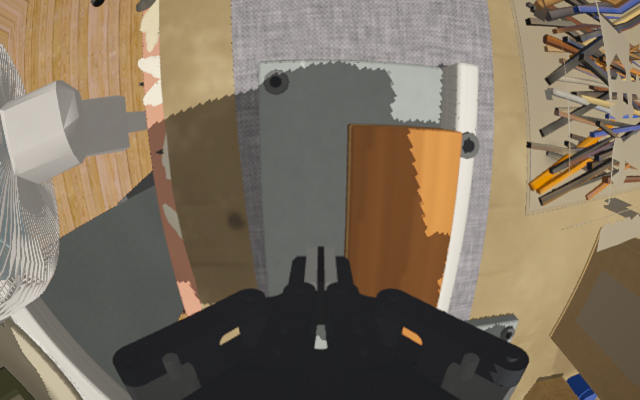

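>>> play_rows(motion=[{"fingers":1,"travel":[-0.084,0.054,0],"turn":[0,0,0]},{"fingers":1,"travel":[0,0,0.35],"turn":[0,0,0]},{"fingers":1,"travel":[0.304,0.218,0],"turn":[0,0,0]},{"fingers":1,"travel":[0.304,0.218,0],"turn":[0,0,0]},{"fingers":1,"travel":[0.304,0.218,0],"turn":[0,0,0]},{"fingers":1,"travel":[0,0,0],"turn":[0,0,0]}])

```text
t: 3.8
position: [0.5595, 0.0417, 0.0624]
eef_rot: [0.2, 0.677, -0.199, 0.68]
wrist_force: [0.4, -0.3, 0.2]
gripper_width: 0.0001
```

Run:
```python
from h import *
st()
show('wrist','wrist4')
show('top','top4');crop('top4','top4c',200,140,440,300,3.3)
```

```text
t 3.8 pos [0.5595 0.0417 0.0624] press [-2.254e-01 -2.000e-04] q [-0.14  0.57  1.51  0.    1.06  0.43] Fpress [-0.   0.5  0.2] toolz ang in press 1.573 down [ 0.004 -0.    -1.   ] w 0.0001
```

View pics/top4c.png

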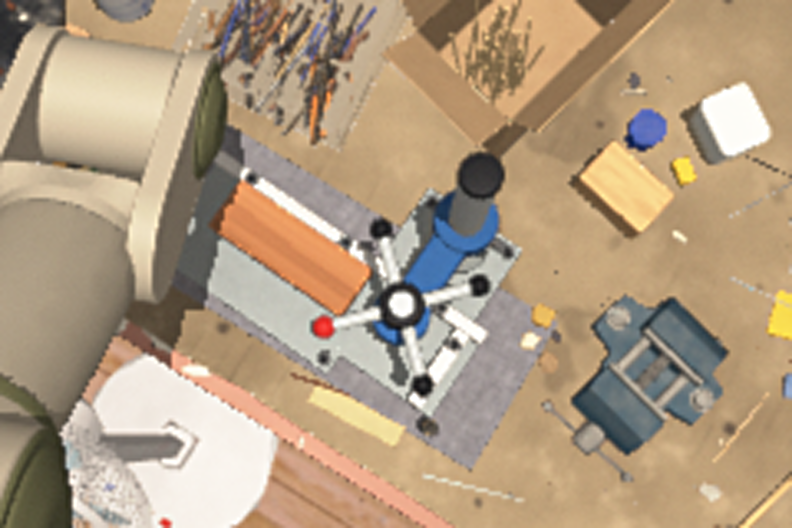

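View pics/wrist4.png

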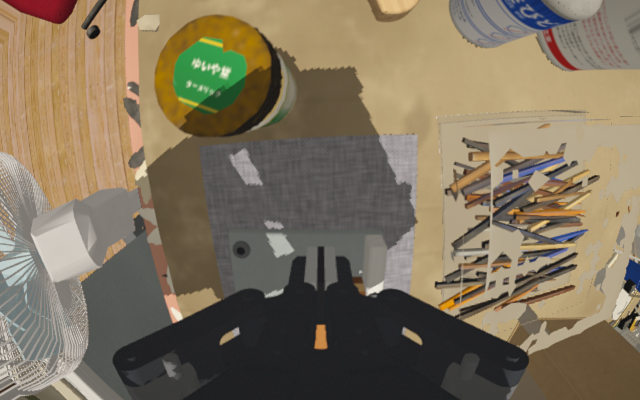

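>>> play_rows(motion=[{"fingers":1,"travel":[0,0,-0.37],"turn":[0,0,0]},{"fingers":1,"travel":[-0.065,-0.101,0],"turn":[0,0,0]},{"fingers":1,"travel":[-0.054,-0.084,0],"turn":[0,0,0]},{"fingers":1,"travel":[-0.043,-0.067,0],"turn":[0,0,0]},{"fingers":1,"travel":[-0.043,-0.067,0],"turn":[0,0,0]},{"fingers":1,"travel":[-0.043,-0.067,0],"turn":[0,0,0]},{"fingers":1,"travel":[-0.043,-0.067,0],"turn":[0,0,0]}])

```text
t: 4.6
position: [0.5279, -0.0058, 0.0266]
eef_rot: [0.201, 0.677, -0.2, 0.679]
wrist_force: [1.6, 5.4, 3.8]
gripper_width: -0.0
```

Run:
```python
from h import *
st()
```

```text
t 4.6 pos [ 0.5279 -0.0058  0.0266] press [-0.1684 -0.0009] q [-0.24  0.58  1.63  0.    0.92  0.34] Fpress [-5.4 -1.6  3.8] toolz ang in press 1.57 down [ 0.003  0.001 -1.   ] w -0.0
```

>>> play_rows(motion=[{"fingers":1,"travel":[-0.043,-0.067,0],"turn":[0,0,0]},{"fingers":1,"travel":[-0.043,-0.067,0],"turn":[0,0,0]},{"fingers":1,"travel":[-0.043,-0.067,0],"turn":[0,0,0]},{"fingers":1,"travel":[-0.043,-0.067,0],"turn":[0,0,0]}])

```text
t: 5.0
position: [0.5107, -0.0323, 0.0265]
eef_rot: [0.201, 0.677, -0.2, 0.679]
wrist_force: [1.3, 8.1, 5.6]
gripper_width: -0.0
```

Run:
```python
from h import *
st()
show('top','top5');crop('top5','top5c',200,140,440,300,3.3)
```

```text
t 5.0 pos [ 0.5107 -0.0323  0.0265] press [-0.1367 -0.001 ] q [-0.3   0.57  1.68  0.    0.89  0.28] Fpress [-7.5 -3.4  5.6] toolz ang in press 1.57 down [ 0.002  0.001 -1.   ] w -0.0
```

View pics/top5c.png

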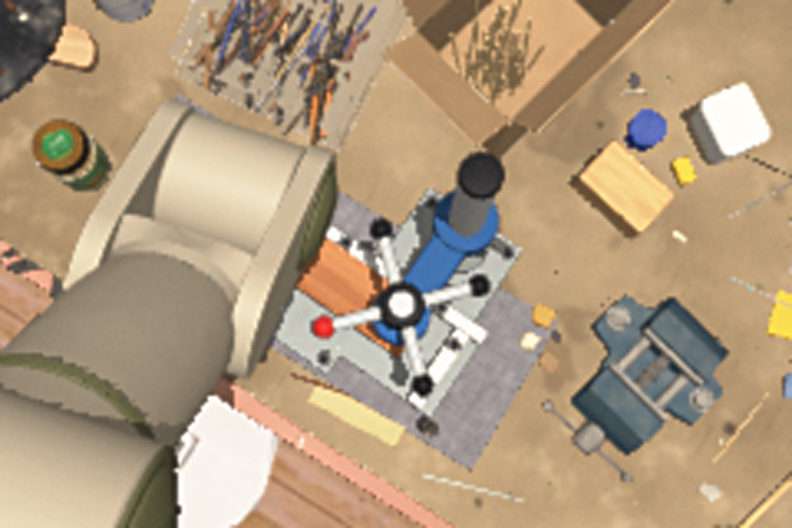

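>>> play_rows(motion=[{"fingers":1,"travel":[0,0,0.01],"turn":[-0.0267,0.0173,0]},{"fingers":1,"travel":[0,0,0.01],"turn":[-0.0267,0.0173,0]},{"fingers":1,"travel":[-0.043,-0.067,0],"turn":[0,0,0]},{"fingers":1,"travel":[-0.027,-0.042,0],"turn":[0,0,0]}])

```text
t: 5.45
position: [0.5036, -0.0436, 0.0276]
eef_rot: [0.132, 0.694, -0.266, 0.656]
wrist_force: [2.2, 1.8, 1.4]
gripper_width: -0.0001
```

Run:
```python
from h import *
st()
show('top','top6');crop('top6','top6c',200,140,440,300,3.3)
show('scene','scene6');crop('scene6','scene6c',220,140,420,320,4)
```

```text
t 5.45 pos [ 0.5036 -0.0436  0.0276] press [-0.1234 -0.0009] q [-0.23  0.6   1.63 -0.22  1.    0.48] Fpress [-2.7  0.9  1.4] toolz ang in press 1.571 down [-0.106 -0.165 -0.981] w -0.0001
```

View pics/top6c.png

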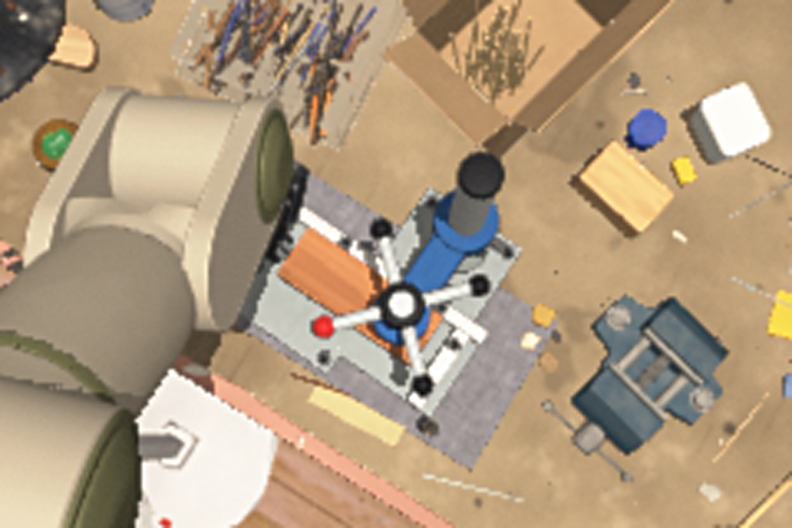

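View pics/scene6c.png

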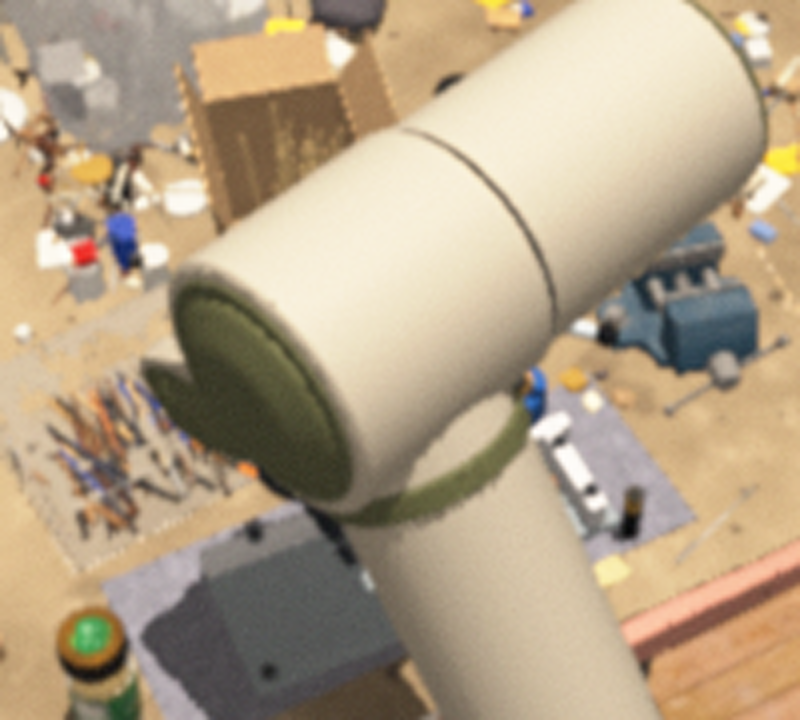

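>>> play_rows(motion=[{"fingers":1,"travel":[-0.022,-0.034,0],"turn":[0,0,0]},{"fingers":1,"travel":[-0.022,-0.034,0],"turn":[0,0,0]}])

```text
t: 5.75
position: [0.4989, -0.0508, 0.0275]
eef_rot: [0.132, 0.695, -0.267, 0.655]
wrist_force: [1.5, 3.0, 2.5]
gripper_width: 0.0001
```

Run:
```python
from h import *
st()
```

```text
t 5.75 pos [ 0.4989 -0.0508  0.0275] press [-0.1149 -0.0009] q [-0.24  0.59  1.64 -0.23  0.99  0.47] Fpress [-3.3 -0.3  2.5] toolz ang in press 1.57 down [-0.107 -0.166 -0.98 ] w 0.0001
```

>>> play_rows(motion=[{"fingers":1,"travel":[-0.011,-0.017,0],"turn":[0,0,0]}])

```text
t: 5.85
position: [0.4978, -0.0525, 0.0275]
eef_rot: [0.132, 0.695, -0.267, 0.655]
wrist_force: [1.5, 2.9, 3.7]
gripper_width: 0.0001
```

Run:
```python
from h import *
st()
```

```text
t 5.85 pos [ 0.4978 -0.0525  0.0275] press [-0.1128 -0.0009] q [-0.24  0.59  1.64 -0.23  0.99  0.46] Fpress [-3.2 -0.3  3.7] toolz ang in press 1.57 down [-0.108 -0.166 -0.98 ] w 0.0001
```

>>> play_rows(motion=[{"fingers":1,"travel":[-0.011,-0.017,0],"turn":[0,0,0]}])

```text
t: 5.95
position: [0.4969, -0.0539, 0.0275]
eef_rot: [0.132, 0.695, -0.267, 0.655]
wrist_force: [1.6, 2.0, 2.4]
gripper_width: 0.0004
```

Run:
```python
from h import *
st()
```

```text
t 5.95 pos [ 0.4969 -0.0539  0.0275] press [-0.1111 -0.0009] q [-0.25  0.59  1.64 -0.23  0.99  0.46] Fpress [-2.5  0.2  2.4] toolz ang in press 1.57 down [-0.107 -0.166 -0.98 ] w 0.0004
```

>>> play_rows(motion=[{"fingers":1,"travel":[-0.011,-0.017,0],"turn":[0,0,0]}])

```text
t: 6.05
position: [0.4963, -0.055, 0.0275]
eef_rot: [0.132, 0.694, -0.266, 0.655]
wrist_force: [7.2, 13.9, 5.0]
gripper_width: -0.0003
```

Run:
```python
from h import *
st()
```

```text
t 6.05 pos [ 0.4963 -0.055   0.0275] press [-0.1099 -0.0008] q [-0.25  0.59  1.65 -0.23  0.98  0.46] Fpress [-15.5  -1.5   5. ] toolz ang in press 1.57 down [-0.106 -0.165 -0.98 ] w -0.0003
```

>>> play_rows(motion=[{"fingers":1,"travel":[-0.011,-0.017,0],"turn":[0,0,0]}])

```text
t: 6.15
position: [0.4967, -0.0555, 0.0276]
eef_rot: [0.134, 0.693, -0.266, 0.657]
wrist_force: [13.2, 21.9, 2.8]
gripper_width: 0.0001
```

Run:
```python
from h import *
st()
```

```text
t 6.15 pos [ 0.4967 -0.0555  0.0276] press [-0.1096 -0.0002] q [-0.25  0.59  1.65 -0.22  0.98  0.45] Fpress [-25.6  -0.9   2.8] toolz ang in press 1.57 down [-0.102 -0.163 -0.981] w 0.0001
```

>>> play_rows(motion=[{"fingers":1,"travel":[0.16,0.25,0],"turn":[0,0,0]},{"fingers":1,"travel":[0.16,0.25,0.3],"turn":[0,0,0]},{"fingers":1,"travel":[0,0,0.48],"turn":[0.0267,-0.0173,0]},{"fingers":1,"travel":[0,0,0.48],"turn":[0.0267,-0.0173,0]},{"fingers":1,"travel":[-0.3,0.3,0.2],"turn":[0,0,0]},{"fingers":1,"travel":[-0.3,0.3,0.2],"turn":[0,0,0]}])

```text
t: 6.75
position: [0.4656, 0.0525, 0.1942]
eef_rot: [0.201, 0.678, -0.201, 0.678]
wrist_force: [0.0, 1.1, 1.1]
gripper_width: -0.0001
```

Run:
```python
from h import *
st()
show('top','top7');crop('top7','top7c',260,180,380,280,6.5)
show('scene','scene7');crop('scene7','scene7c',260,180,400,300,5.5)
show('wrist','wrist7')
```

```text
t 6.75 pos [0.4656 0.0525 0.1942] press [-0.1835 -0.0849] q [-0.14  0.27  1.58 -0.    1.29  0.44] Fpress [-1.  -0.6  1.1] toolz ang in press 1.568 down [ 0. -0. -1.] w -0.0001
```

View pics/top7c.png

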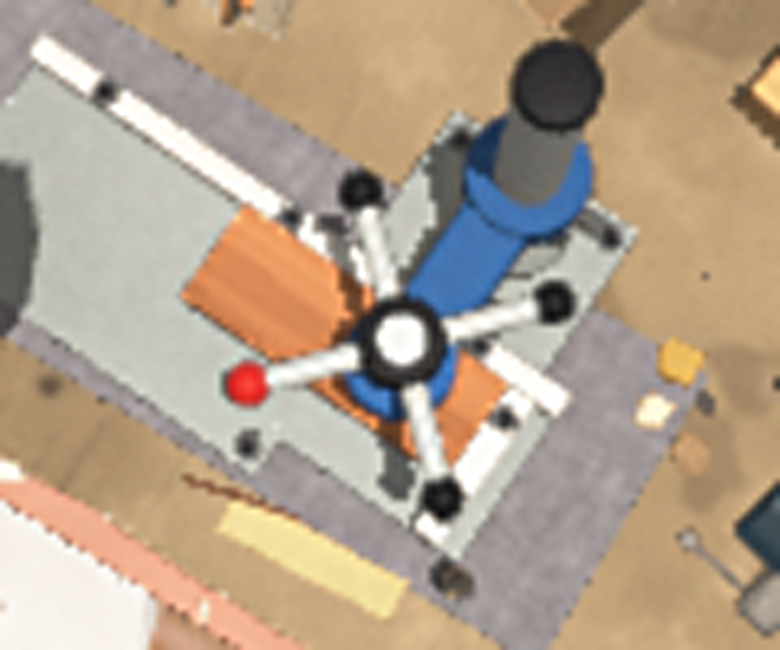

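View pics/scene7c.png

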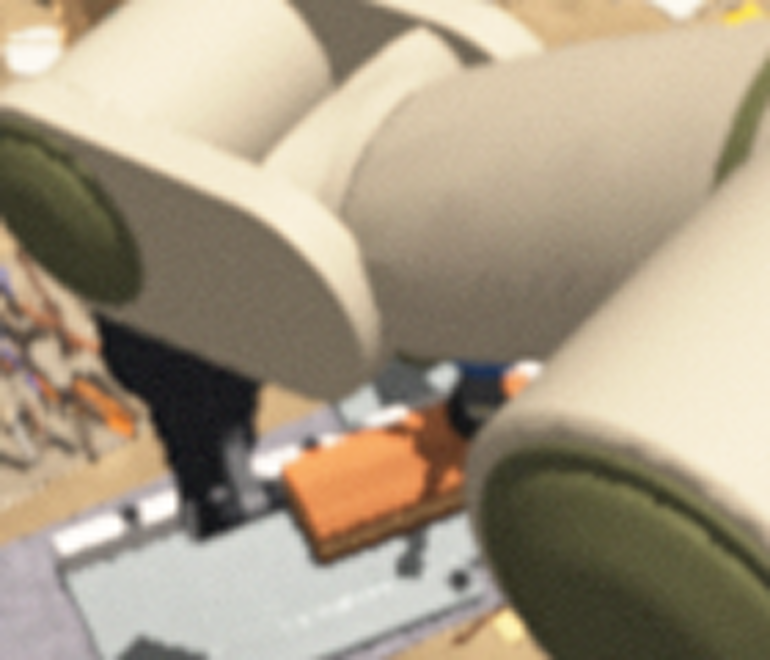

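View pics/wrist7.png

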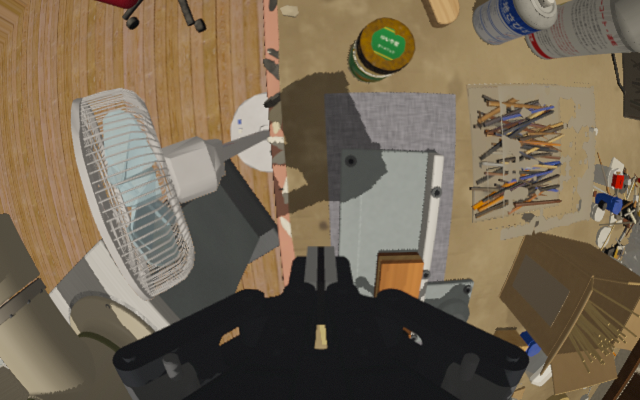

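Run:
```python
from h import *
for u,v in((247,205),(181,296),(449,463),(511,382)):
    w=ray('top',(260+u/6.5,180+v/6.5),.04)[:2]-C; print(np.round([w@px[:2],w@py[:2]],4))
print(ray('top',(260+181/6.5,180+296/6.5),.04))
```

```text
[-0.0974  0.0264]
[-0.0984 -0.0226]
[ 0.0382 -0.0168]
[0.0409 0.0271]
[ 0.47172784 -0.05276546  0.04      ]
```

Run:
```python
from h import *
im=cv2.imread('pics/top7.png')[205:270,280:365]; s=9
im=cv2.resize(im,None,fx=s,fy=s,interpolation=cv2.INTER_CUBIC)
for q in((-.1,-.024),(.04,-.024),(.04,.026),(-.1,.026)):
    P=np.append(C,0)+q[0]*px+q[1]*py+[0,0,.04]; u=proj('top',P); cv2.circle(im,tuple(int(round(a)) for a in ((u-[280,205]+.5)*s)),3,(255,0,255),-1)
cv2.imwrite('pics/ov.png',im)
```

```text
(no output)
```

View pics/ov.png

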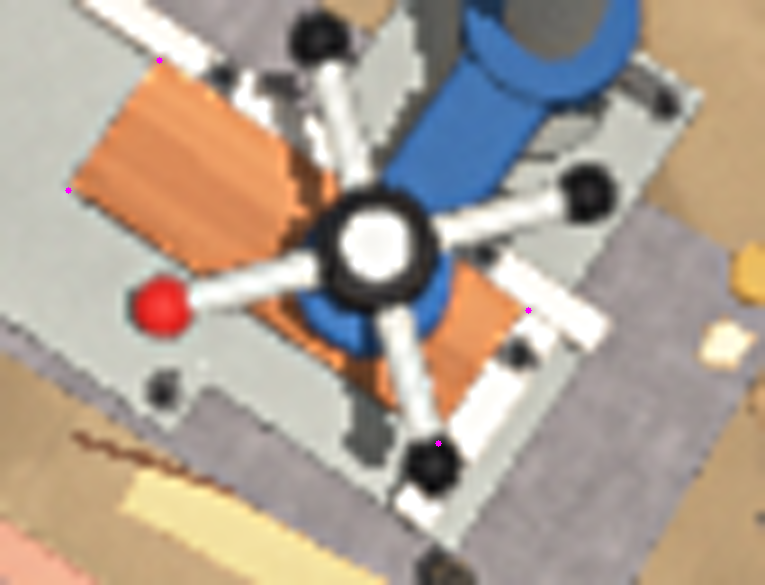

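Run:
```python
from h import *
crop('wrist7','w7c',360,230,470,310,7)
```

```text
(no output)
```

View pics/w7c.png

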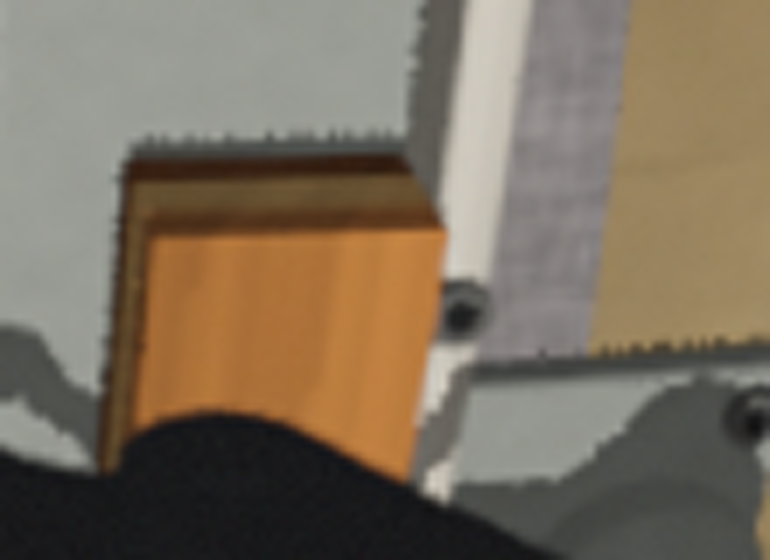

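Run:
```python
import fit
from fit import *
T=lambda u,v:('top',280+u/9-.5,205+v/9-.5)
o=[x for i,x in enumerate(obs) if i not in(2,3)]+[((-.1,-.024,.04),T(68,190)),((-.1,.026,.04),T(159,60)),((.04,.026,.04),T(528,310))]
fit.obs=o
r=least_squares(f,[.437,-.148,-2.14]);print(r.x,np.round(f(r.x),1))
for z in(.215,.225,.231): print(z,proj('top',[*r.x[:2],z]),proj('scene',[*r.x[:2],z]))
print('obs',T(377,243),('scene',220+519/4-.5,140+299/4-.5))
for z in (.205,.211,.217):
  for a in range(4):
    t=3.985+a*np.pi/2; print(z,a,proj('scene',P(r.x,(.058*np.cos(t),.058*np.sin(t),z))))
crop('scene0','hub',310,190,390,260,10)
```

```text
[ 0.43689575 -0.14772847 -2.14539248] [-0.1 -0.3  0.6 -1.3 -1.7  0.4 -0.2 -0.7  0.1  0.1  0.   0.1 -0.   0.1]
0.215 [321.30555608 233.06487364] [350.35318057 218.11369588]
0.225 [321.31557394 232.68126022] [350.51226659 215.53638615]
0.231 [321.32168584 232.44721767] [350.6086596  213.97474898]
obs ('top', 321.3888888888889, 231.5) ('scene', 349.25, 214.25)
0.205 0 [344.35027603 237.71753027]
0.205 1 [372.36408173 225.63799879]
0.205 2 [355.6942428  204.61602535]
0.205 3 [328.45639224 215.77767851]
0.211 0 [344.42528928 236.20958206]
0.211 1 [372.54086605 224.11739349]
0.211 2 [355.80498871 203.08071639]
0.211 3 [328.47088994 214.25089249]
0.217 0 [344.50087017 234.69022295]
0.217 1 [372.71895972 222.58552592]
0.217 2 [355.91652247 201.53448509]
0.217 3 [328.48549293 212.71301855]
```

View pics/hub.png

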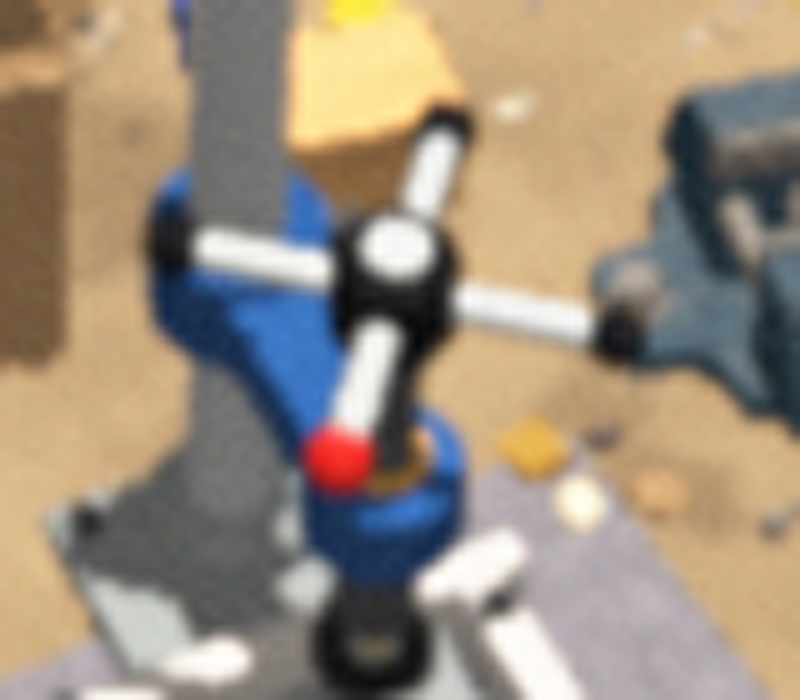

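>>> play_rows(motion=[{"fingers":-0.41,"travel":[0,0,0.35],"turn":[0,0,0.019]},{"fingers":-0.41,"travel":[0,0,0.35],"turn":[0,0,0]},{"fingers":-0.41,"travel":[-0.057,-0.4,0],"turn":[0,0,0]},{"fingers":-0.41,"travel":[-0.057,-0.4,0],"turn":[0,0,0]},{"fingers":-0.41,"travel":[-0.057,-0.4,0],"turn":[0,0,0]},{"fingers":-0.41,"travel":[-0.057,-0.4,0],"turn":[0,0,0]},{"fingers":-0.41,"travel":[-0.057,-0.4,0],"turn":[0,0,0]},{"fingers":-0.41,"travel":[0,0,0],"turn":[0,0,0]},{"fingers":-0.41,"travel":[0,0,0],"turn":[0,0,0]}])

```text
t: 7.8
position: [0.438, -0.1481, 0.2623]
eef_rot: [0.181, 0.684, -0.181, 0.683]
wrist_force: [-0.0, 0.2, 0.6]
gripper_width: 0.0601
```

```bash
sed -i 's/^yaw=-2.1446; C=.*/yaw=-2.145; C=np.array([.4370,-.1477])/' h.py
python3 - <<'E'
from h import *
st()
show('wrist','wrist8')
show('scene','scene8')
E
```

```text
t 7.8 pos [ 0.438  -0.1481  0.2623] press [-0.0002  0.0011] q [-0.58  0.2   1.46 -0.    1.48 -0.07] Fpress [-0.1 -0.1  0.6] toolz ang in press 1.628 down [-0.002  0.001 -1.   ] w 0.0601
```

View pics/wrist8.png

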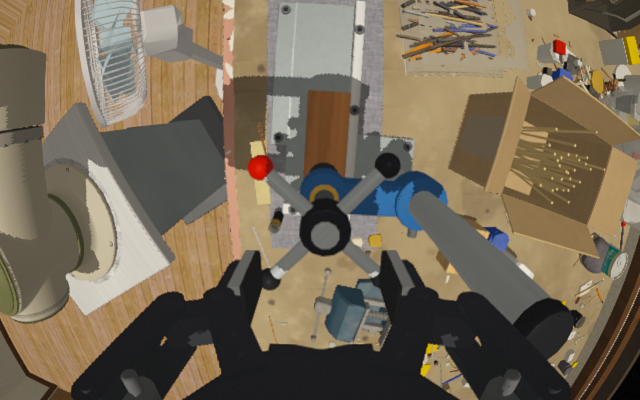

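View pics/scene8.png

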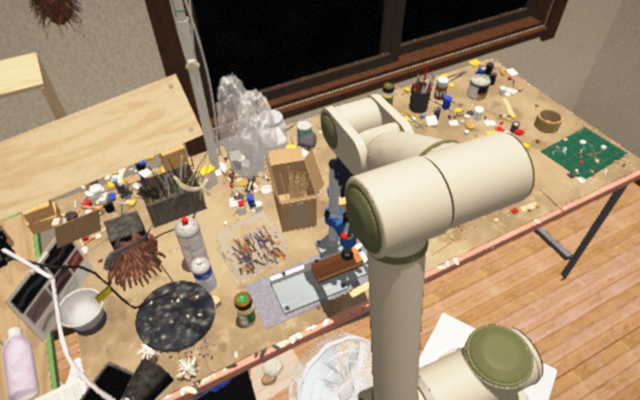

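```bash
cat >> h.py <<'E'
def wproj(P,o=None):
    o=o or get_obs(); p=camera_params('wrist');K=p['camera_matrix'];H=np.array(p['hand_eye'])
    t=R.from_quat(o['eef_rot']).as_matrix().T@(np.asarray(P)-o['position']); c=H[:3,:3].T@(t-H[:3,3])
    th=np.arctan2(np.hypot(c[0],c[1]),c[2]); d=c[:2]/np.hypot(c[0],c[1]); return np.array([K[0,2],K[1,2]])+K[0,0]*th*d
E
python3 - <<'E'
from h import *
for z in(.2247,.2147): print(wproj([*C,z]))
for z in(.2107,.2007):
  for k in range(4):
    t=3.985+yaw+k*np.pi/2; print(z,k,wproj([C[0]+.058*np.cos(t),C[1]+.058*np.sin(t),z]))
E
```

```text
[319.38194854 236.13526641]
[319.48265342 230.24721573]
0.2107 0 [256.14126325 168.16744857]
0.2107 1 [263.61726277 279.30232654]
0.2107 2 [375.40946885 279.76520534]
0.2107 3 [383.21970909 168.4964006 ]
0.2007 0 [259.13989519 165.49081914]
0.2007 1 [265.78908853 272.64939847]
0.2007 2 [373.39303771 273.08255036]
0.2007 3 [380.38392832 165.80235598]
```

>>> play_rows(motion=[{"fingers":-0.41,"travel":[0,0,-0.25],"turn":[0,0,0]},{"fingers":-0.41,"travel":[0,0,-0.25],"turn":[0,0,0]},{"fingers":-0.41,"travel":[0,0,-0.24],"turn":[0,0,0]},{"fingers":-0.41,"travel":[0,0,0],"turn":[0,0,0]}])

```text
t: 8.3
position: [0.4372, -0.1453, 0.187]
eef_rot: [0.18, 0.686, -0.179, 0.682]
wrist_force: [-1.1, 0.9, 0.3]
gripper_width: 0.0603
```

Run:
```python
from h import *
st()
show('wrist','wrist9')
```

```text
t 8.3 pos [ 0.4372 -0.1453  0.187 ] press [-0.0021 -0.0011] q [-0.58  0.27  1.61 -0.    1.27 -0.07] Fpress [-0.2 -1.4  0.3] toolz ang in press 1.632 down [-0.005  0.003 -1.   ] w 0.0603
```

View pics/wrist9.png

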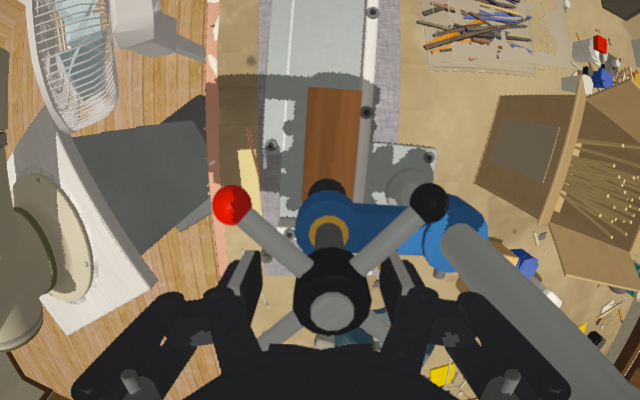

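>>> play_rows(motion=[{"fingers":-0.41,"travel":[0.014,-0.033,0],"turn":[0,0,0]},{"fingers":-0.41,"travel":[0,0,0],"turn":[0,0,0.04]},{"fingers":-0.41,"travel":[0,0,0],"turn":[0,0,0.04]},{"fingers":-0.41,"travel":[0,0,0],"turn":[0,0,0.04]},{"fingers":-0.41,"travel":[0,0,0],"turn":[0,0,0.04]},{"fingers":-0.41,"travel":[0,0,0],"turn":[0,0,0.04]}])

```text
t: 8.95
position: [0.4401, -0.1502, 0.1906]
eef_rot: [-0.042, 0.705, 0.042, 0.706]
wrist_force: [-0.0, 2.6, -1.1]
gripper_width: 0.0605
```

Run:
```python
from h import *
st()
show('wrist','wrist10')
```

```text
t 8.95 pos [ 0.4401 -0.1502  0.1906] press [0.0004 0.004 ] q [-0.58  0.27  1.59  0.    1.28 -0.7 ] Fpress [-2.2 -1.4 -1.1] toolz ang in press 2.264 down [ 0.002 -0.001 -1.   ] w 0.0605
```

View pics/wrist10.png

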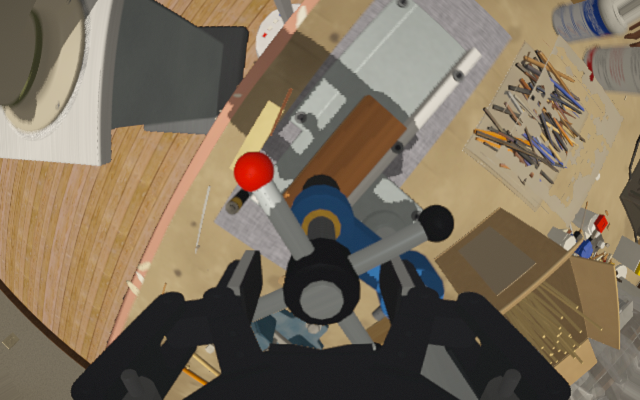

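>>> play_rows(motion=[{"fingers":-0.41,"travel":[0,0,-0.002],"turn":[0,0,0.045]},{"fingers":-0.41,"travel":[0,0,-0.002],"turn":[0,0,0.045]},{"fingers":-0.41,"travel":[0,0,-0.002],"turn":[0,0,0.045]},{"fingers":-0.41,"travel":[0,0,-0.002],"turn":[0,0,0.045]},{"fingers":-0.41,"travel":[0,0,-0.002],"turn":[0,0,0.045]},{"fingers":-0.41,"travel":[0,0,-0.002],"turn":[0,0,0.045]}])

```text
t: 9.6
position: [0.4402, -0.1504, 0.1893]
eef_rot: [-0.329, 0.626, 0.328, 0.627]
wrist_force: [1.4, 0.6, -0.3]
gripper_width: 0.0602
```

Run:
```python
from h import *
st()
show('wrist','wrist11')
```

```text
t 9.6 pos [ 0.4402 -0.1504  0.1893] press [0.0006 0.0042] q [-0.58  0.27  1.6   0.    1.27 -1.55] Fpress [-1.2  0.8 -0.3] toolz ang in press 3.111 down [ 0.002 -0.001 -1.   ] w 0.0602
```

View pics/wrist11.png

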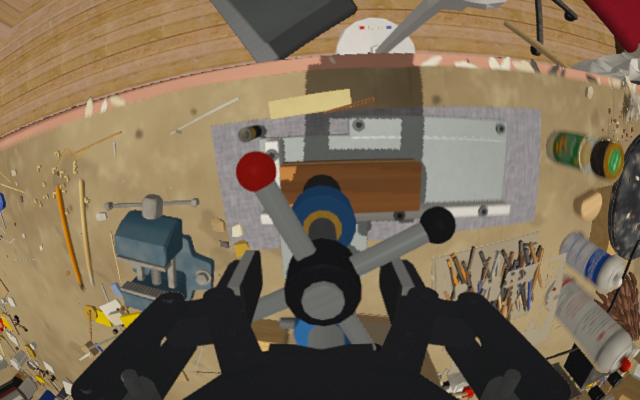

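>>> play_rows(motion=[{"fingers":-0.41,"travel":[0,0,-0.002],"turn":[0,0,0.045]},{"fingers":-0.41,"travel":[0,0,-0.002],"turn":[0,0,0.045]},{"fingers":-0.41,"travel":[0,0,-0.002],"turn":[0,0,0.045]},{"fingers":-0.41,"travel":[0,0,-0.002],"turn":[0,0,0.045]},{"fingers":-0.41,"travel":[0,0,-0.002],"turn":[0,0,0.045]},{"fingers":-0.41,"travel":[0,0,-0.002],"turn":[0,0,0.045]},{"fingers":-0.41,"travel":[0,0,-0.002],"turn":[0,0,0.045]},{"fingers":-0.41,"travel":[0,0,-0.002],"turn":[0,0,0.045]},{"fingers":-0.41,"travel":[0,0,0],"turn":[0,0,-0.03]},{"fingers":-0.41,"travel":[0,0,0],"turn":[0,0,-0.03]},{"fingers":-0.41,"travel":[0,0,0.45],"turn":[0,0,0]},{"fingers":-0.41,"travel":[0,0,0.05],"turn":[0,0,-0.04]}])

```text
t: 10.85
position: [0.4412, -0.1513, 0.2414]
eef_rot: [0.551, -0.447, -0.545, -0.447]
wrist_force: [0.5, 0.7, 0.5]
gripper_width: 0.06
```

Run:
```python
from h import *
st()
show('wrist','wrist12')
```

```text
t 10.85 pos [ 0.4412 -0.1513  0.2414] press [0.0008 0.0055] q [-0.58  0.22  1.5  -0.    1.41 -2.36] Fpress [-0.8  0.   0.5] toolz ang in press 3.918 down [ 0.007 -0.005 -1.   ] w 0.06
```

View pics/wrist12.png

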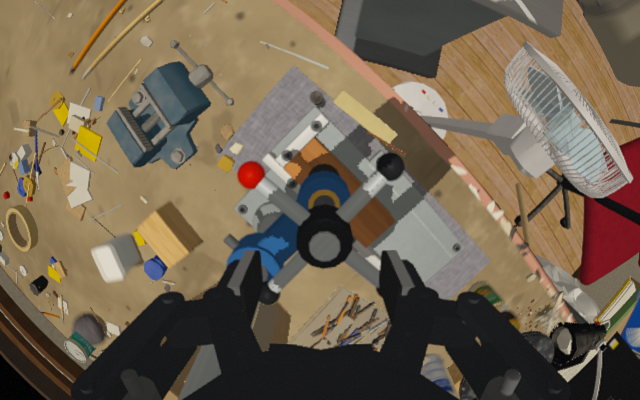

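>>> play_rows(motion=[{"fingers":-0.41,"travel":[0,0,0],"turn":[0,0,-0.0455]},{"fingers":-0.41,"travel":[0,0,0],"turn":[0,0,-0.0455]},{"fingers":-0.41,"travel":[0,0,0],"turn":[0,0,-0.0455]},{"fingers":-0.41,"travel":[0,0,0],"turn":[0,0,-0.0455]},{"fingers":-0.41,"travel":[0,0,0],"turn":[0,0,-0.0455]},{"fingers":-0.41,"travel":[0,0,0],"turn":[0,0,-0.0455]},{"fingers":-0.41,"travel":[0,0,0],"turn":[0,0,-0.0455]},{"fingers":-0.41,"travel":[0,0,0],"turn":[0,0,-0.0455]},{"fingers":-0.41,"travel":[0,0,0],"turn":[0,0,-0.0455]},{"fingers":-0.41,"travel":[0,0,0],"turn":[0,0,-0.0455]},{"fingers":-0.41,"travel":[0,0,0],"turn":[0,0,-0.0455]}])

```text
t: 12.0
position: [0.4396, -0.1504, 0.2366]
eef_rot: [-0.07, 0.704, 0.07, 0.704]
wrist_force: [0.5, 0.4, -0.0]
gripper_width: 0.0601
```

>>> play_rows(motion=[{"fingers":-0.41,"travel":[0,0,0],"turn":[0,0,-0.0455]},{"fingers":-0.41,"travel":[0,0,0],"turn":[0,0,-0.0455]},{"fingers":-0.41,"travel":[0,0,0],"turn":[0,0,-0.0455]},{"fingers":-0.41,"travel":[0,0,0],"turn":[0,0,-0.0455]},{"fingers":-0.41,"travel":[0,0,0],"turn":[0,0,-0.0455]},{"fingers":-0.41,"travel":[0,0,0],"turn":[0,0,-0.0455]},{"fingers":-0.41,"travel":[0,0,0],"turn":[0,0,-0.0455]},{"fingers":-0.41,"travel":[0,0,0],"turn":[0,0,-0.0455]},{"fingers":-0.41,"travel":[0,0,0],"turn":[0,0,-0.0455]},{"fingers":-0.41,"travel":[0,0,0],"turn":[0,0,-0.0455]},{"fingers":-0.41,"travel":[0,0,0],"turn":[0,0,-0.0455]}])

```text
t: 13.1
position: [0.4396, -0.1504, 0.2366]
eef_rot: [0.448, 0.547, -0.448, 0.547]
wrist_force: [0.7, -0.0, -0.7]
gripper_width: 0.06
```

Run:
```python
from h import *
st()
show('wrist','wrist13')
```

```text
t 13.1 pos [ 0.4396 -0.1504  0.2366] press [0.0008 0.0036] q [-0.59  0.23  1.51 -0.    1.4   0.79] Fpress [-0.3  0.6 -0.7] toolz ang in press 0.772 down [ 0. -0. -1.] w 0.06
```

View pics/wrist13.png

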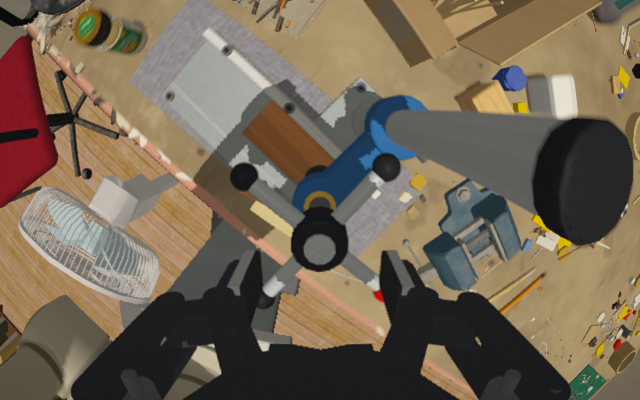

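>>> play_rows(motion=[{"fingers":-0.41,"travel":[0,0,-0.263],"turn":[0,0,0]},{"fingers":-0.41,"travel":[0,0,-0.263],"turn":[0,0,0]},{"fingers":-0.41,"travel":[0,0,0],"turn":[0,0,0.046]},{"fingers":-0.41,"travel":[0,0,-0.002],"turn":[0,0,0.046]},{"fingers":-0.41,"travel":[0,0,-0.002],"turn":[0,0,0.046]},{"fingers":-0.41,"travel":[0,0,-0.002],"turn":[0,0,0.046]}])

```text
t: 13.75
position: [0.4397, -0.1501, 0.1832]
eef_rot: [0.269, 0.654, -0.269, 0.654]
wrist_force: [1.7, 1.3, -1.3]
gripper_width: 0.0606
```

Run:
```python
from h import *
st()
```

```text
t 13.75 pos [ 0.4397 -0.1501  0.1832] press [0.0006 0.0036] q [-0.58  0.28  1.61  0.    1.26  0.2 ] Fpress [-2.   0.7 -1.3] toolz ang in press 1.365 down [ 0.  0. -1.] w 0.0606
```

>>> play_rows(motion=[{"fingers":-0.41,"travel":[0,0,-0.002],"turn":[0,0,0.046]},{"fingers":-0.41,"travel":[0,0,-0.002],"turn":[0,0,0.046]},{"fingers":-0.41,"travel":[0,0,-0.002],"turn":[0,0,0.046]},{"fingers":-0.41,"travel":[0,0,-0.002],"turn":[0,0,0.046]},{"fingers":-0.41,"travel":[0,0,-0.002],"turn":[0,0,0.046]},{"fingers":-0.41,"travel":[0,0,-0.002],"turn":[0,0,0.046]},{"fingers":-0.41,"travel":[0,0,-0.002],"turn":[0,0,0.046]},{"fingers":-0.41,"travel":[0,0,-0.002],"turn":[0,0,0.046]},{"fingers":-0.41,"travel":[0,0,-0.002],"turn":[0,0,0.046]},{"fingers":-0.41,"travel":[0,0,-0.002],"turn":[0,0,0.046]}])

```text
t: 14.75
position: [0.4398, -0.1503, 0.1813]
eef_rot: [-0.231, 0.668, 0.231, 0.669]
wrist_force: [1.6, 0.5, -1.9]
gripper_width: 0.0603
```

Run:
```python
from h import *
st()
show('wrist','wrist14')
```

```text
t 14.75 pos [ 0.4398 -0.1503  0.1813] press [0.0007 0.0038] q [-0.59  0.28  1.61  0.    1.25 -1.25] Fpress [-1.3  1.1 -1.9] toolz ang in press 2.81 down [ 0.001 -0.    -1.   ] w 0.0603
```

View pics/wrist14.png

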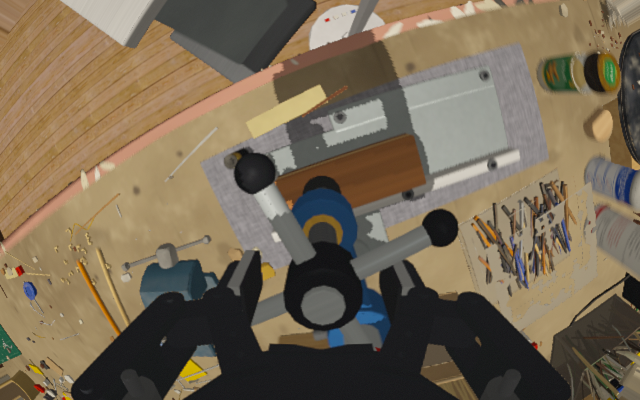

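>>> play_rows(motion=[{"fingers":-0.41,"travel":[0,0,-0.002],"turn":[0,0,0.046]},{"fingers":-0.41,"travel":[0,0,-0.002],"turn":[0,0,0.046]},{"fingers":-0.41,"travel":[0,0,-0.002],"turn":[0,0,0.046]},{"fingers":-0.41,"travel":[0,0,-0.002],"turn":[0,0,0.046]},{"fingers":-0.41,"travel":[0,0,-0.002],"turn":[0,0,0.046]},{"fingers":-0.41,"travel":[0,0,-0.002],"turn":[0,0,0.046]},{"fingers":-0.41,"travel":[0,0,-0.002],"turn":[0,0,0.046]},{"fingers":-0.41,"travel":[0,0,-0.002],"turn":[0,0,0.046]},{"fingers":-0.41,"travel":[0,0,-0.002],"turn":[0,0,0.046]},{"fingers":-0.41,"travel":[0,0,-0.002],"turn":[0,0,0.046]}])

```text
t: 15.8
position: [0.4399, -0.1503, 0.1795]
eef_rot: [0.615, -0.35, -0.614, -0.35]
wrist_force: [1.2, 0.6, -0.8]
gripper_width: 0.06
```

>>> play_rows(motion=[{"fingers":-0.41,"travel":[0,0,0],"turn":[0,0,-0.047]},{"fingers":-0.41,"travel":[0,0,0],"turn":[0,0,-0.047]},{"fingers":-0.41,"travel":[0,0,0.45],"turn":[0,0,0]},{"fingers":-0.41,"travel":[0,0,0.05],"turn":[0,0,-0.02]},{"fingers":-0.41,"travel":[0,0,0],"turn":[0,0,-0.0455]},{"fingers":-0.41,"travel":[0,0,0],"turn":[0,0,-0.0455]},{"fingers":-0.41,"travel":[0,0,0],"turn":[0,0,-0.0455]},{"fingers":-0.41,"travel":[0,0,0],"turn":[0,0,-0.0455]},{"fingers":-0.41,"travel":[0,0,0],"turn":[0,0,-0.0455]},{"fingers":-0.41,"travel":[0,0,0],"turn":[0,0,-0.0455]},{"fingers":-0.41,"travel":[0,0,0],"turn":[0,0,-0.0455]},{"fingers":-0.41,"travel":[0,0,0],"turn":[0,0,-0.0455]}])

```text
t: 17.0
position: [0.4396, -0.1504, 0.2294]
eef_rot: [-0.207, 0.676, 0.207, 0.676]
wrist_force: [-0.1, 0.3, -0.3]
gripper_width: 0.0601
```

Run:
```python
from h import *
st()
```

```text
t 17.0 pos [ 0.4396 -0.1504  0.2294] press [0.0008 0.0036] q [-0.59  0.23  1.52 -0.    1.39 -1.18] Fpress [-0.2 -0.3 -0.3] toolz ang in press 2.738 down [ 0. -0. -1.] w 0.0601
```

>>> play_rows(motion=[{"fingers":-0.41,"travel":[0,0,0],"turn":[0,0,-0.047]},{"fingers":-0.41,"travel":[0,0,0],"turn":[0,0,-0.047]},{"fingers":-0.41,"travel":[0,0,0],"turn":[0,0,-0.047]},{"fingers":-0.41,"travel":[0,0,0],"turn":[0,0,-0.047]},{"fingers":-0.41,"travel":[0,0,0],"turn":[0,0,-0.047]},{"fingers":-0.41,"travel":[0,0,0],"turn":[0,0,-0.047]},{"fingers":-0.41,"travel":[0,0,0],"turn":[0,0,-0.047]},{"fingers":-0.41,"travel":[0,0,0],"turn":[0,0,-0.047]},{"fingers":-0.41,"travel":[0,0,0],"turn":[0,0,-0.047]},{"fingers":-0.41,"travel":[0,0,0],"turn":[0,0,-0.047]},{"fingers":-0.41,"travel":[0,0,0],"turn":[0,0,-0.047]},{"fingers":-0.41,"travel":[0,0,0],"turn":[0,0,-0.047]}])

```text
t: 18.2
position: [0.4396, -0.1504, 0.2294]
eef_rot: [0.393, 0.588, -0.393, 0.588]
wrist_force: [-0.9, 0.3, -0.2]
gripper_width: 0.0605
```

>>> play_rows(motion=[{"fingers":-0.41,"travel":[0,0,0],"turn":[0,0,-0.047]},{"fingers":-0.41,"travel":[0,0,0],"turn":[0,0,0]}])

```text
t: 18.4
position: [0.4396, -0.1504, 0.2294]
eef_rot: [0.434, 0.558, -0.434, 0.558]
wrist_force: [0.2, 0.3, 0.6]
gripper_width: 0.0604
```

Run:
```python
from h import *
st()
show('wrist','wrist15')
show('scene','scene15')
```

```text
t 18.4 pos [ 0.4396 -0.1504  0.2294] press [0.0008 0.0036] q [-0.59  0.23  1.52 -0.    1.39  0.74] Fpress [-0.4 -0.   0.6] toolz ang in press 0.824 down [ 0. -0. -1.] w 0.0604
```

View pics/wrist15.png

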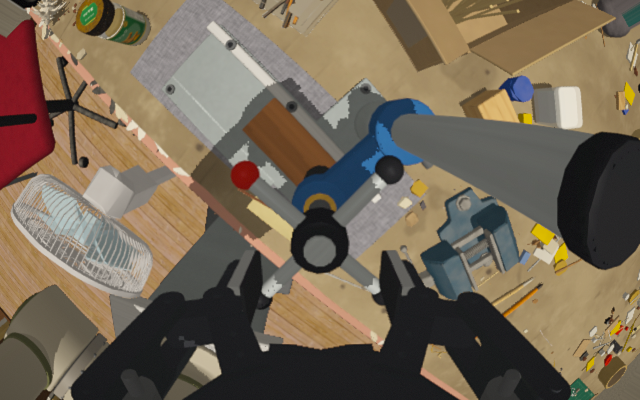

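>>> play_rows(motion=[{"fingers":-0.41,"travel":[0,0,-0.25],"turn":[0,0,0]},{"fingers":-0.41,"travel":[0,0,-0.25],"turn":[0,0,0]},{"fingers":-0.41,"travel":[0,0,0],"turn":[0,0,0.046]},{"fingers":-0.41,"travel":[0,0,-0.002],"turn":[0,0,0.046]},{"fingers":-0.41,"travel":[0,0,-0.002],"turn":[0,0,0.046]},{"fingers":-0.41,"travel":[0,0,-0.002],"turn":[0,0,0.046]},{"fingers":-0.41,"travel":[0,0,-0.002],"turn":[0,0,0.046]},{"fingers":-0.41,"travel":[0,0,-0.002],"turn":[0,0,0.046]},{"fingers":-0.41,"travel":[0,0,-0.002],"turn":[0,0,0.046]},{"fingers":-0.41,"travel":[0,0,-0.002],"turn":[0,0,0.046]},{"fingers":-0.41,"travel":[0,0,-0.002],"turn":[0,0,0.046]},{"fingers":-0.41,"travel":[0,0,-0.002],"turn":[0,0,0.046]}])

```text
t: 19.7
position: [0.4396, -0.1501, 0.1774]
eef_rot: [-0.048, 0.706, 0.048, 0.705]
wrist_force: [0.1, 1.1, -1.3]
gripper_width: 0.0603
```

Run:
```python
from h import *
st()
```

```text
t 19.7 pos [ 0.4396 -0.1501  0.1774] press [0.0006 0.0035] q [-0.59  0.28  1.62  0.    1.24 -0.72] Fpress [-1.  -0.5 -1.3] toolz ang in press 2.281 down [-0.     0.001 -1.   ] w 0.0603
```

>>> play_rows(motion=[{"fingers":-0.41,"travel":[0,0,-0.002],"turn":[0,0,0.046]},{"fingers":-0.41,"travel":[0,0,-0.002],"turn":[0,0,0.046]},{"fingers":-0.41,"travel":[0,0,-0.002],"turn":[0,0,0.046]},{"fingers":-0.41,"travel":[0,0,-0.002],"turn":[0,0,0.046]},{"fingers":-0.41,"travel":[0,0,-0.002],"turn":[0,0,0.046]},{"fingers":-0.41,"travel":[0,0,-0.002],"turn":[0,0,0.046]},{"fingers":-0.41,"travel":[0,0,-0.002],"turn":[0,0,0.046]},{"fingers":-0.41,"travel":[0,0,-0.002],"turn":[0,0,0.046]},{"fingers":-0.41,"travel":[0,0,-0.002],"turn":[0,0,0.046]},{"fingers":-0.41,"travel":[0,0,-0.002],"turn":[0,0,0.046]}])

```text
t: 20.7
position: [0.4399, -0.1504, 0.1755]
eef_rot: [0.503, -0.497, -0.502, -0.498]
wrist_force: [2.2, 0.4, -0.7]
gripper_width: 0.0601
```

Run:
```python
from h import *
st()
```

```text
t 20.7 pos [ 0.4399 -0.1504  0.1755] press [0.0007 0.0039] q [-0.59  0.29  1.62  0.    1.24 -2.17] Fpress [-1.6  1.6 -0.7] toolz ang in press 3.726 down [ 0.001 -0.    -1.   ] w 0.0601
```

>>> play_rows(motion=[{"fingers":-0.41,"travel":[0,0,-0.002],"turn":[0,0,0.046]},{"fingers":-0.41,"travel":[0,0,-0.002],"turn":[0,0,0.046]},{"fingers":-0.41,"travel":[0,0,-0.002],"turn":[0,0,0.046]},{"fingers":-0.41,"travel":[0,0,-0.002],"turn":[0,0,0.028]},{"fingers":-0.41,"travel":[0,0,0],"turn":[0,0,0]},{"fingers":-0.41,"travel":[0,0,0],"turn":[0,0,-0.047]},{"fingers":-0.41,"travel":[0,0,0],"turn":[0,0,-0.047]},{"fingers":-0.41,"travel":[0,0,0.45],"turn":[0,0,0]},{"fingers":-0.41,"travel":[0,0,0.05],"turn":[0,0,0]}])

```text
t: 21.6
position: [0.4409, -0.1512, 0.2286]
eef_rot: [0.556, -0.44, -0.551, -0.441]
wrist_force: [0.6, 0.5, 0.1]
gripper_width: 0.0604
```

Run:
```python
from h import *
st()
show('wrist','wrist16')
```

```text
t 21.6 pos [ 0.4409 -0.1512  0.2286] press [0.0008 0.0051] q [-0.59  0.23  1.53 -0.    1.38 -2.38] Fpress [-0.8  0.2  0.1] toolz ang in press 3.942 down [ 0.006 -0.004 -1.   ] w 0.0604
```

View pics/wrist16.png

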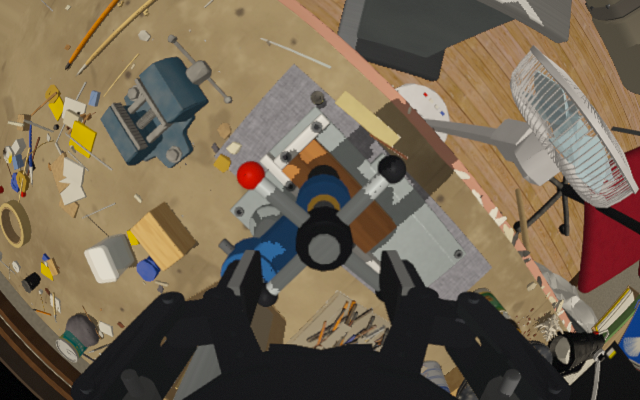

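```bash
cat >> h.py <<'E'
def wheel(red,blk,dphi,hub,w0,o=None):
    # red ball px, other ball px at red angle + dphi, hub top px
    from scipy.optimize import least_squares
    o=o or get_obs()
    def g(p):
        x,y,z,t=p; t=t+yaw
        B=lambda a:[x+.058*np.cos(a),y+.058*np.sin(a),z]
        return np.concatenate([wproj(B(t),o)-red,wproj(B(t+dphi),o)-blk,wproj([x,y,z+.014],o)-hub])
    r=least_squares(g,[*C,.2,w0],x_scale=[.01,.01,.01,1]); print('wheel',r.x[3]%(2*np.pi),'z',r.x[2],'c',r.x[:2],'res',np.round(r.fun,1))
E
python3 - <<'E'
from h import *
wheel([250,175],[391,168],-np.pi/2,[325,246],12.5)
E
```

```text
wheel 0.07023130059381266 z 0.19498730708794465 c [ 0.43960956 -0.14916971] res [ 0.5  0.   0.  -0.5 -0.5  0.4]
```

>>> play_rows(motion=[{"fingers":-0.41,"travel":[0,0,0],"turn":[0,0,-0.0455]},{"fingers":-0.41,"travel":[0,0,0],"turn":[0,0,-0.0455]},{"fingers":-0.41,"travel":[0,0,0],"turn":[0,0,-0.0455]},{"fingers":-0.41,"travel":[0,0,0],"turn":[0,0,-0.0455]},{"fingers":-0.41,"travel":[0,0,0],"turn":[0,0,-0.0455]},{"fingers":-0.41,"travel":[0,0,0],"turn":[0,0,-0.0455]},{"fingers":-0.41,"travel":[0,0,0],"turn":[0,0,-0.0455]},{"fingers":-0.41,"travel":[0,0,0],"turn":[0,0,-0.0455]},{"fingers":-0.41,"travel":[0,0,0],"turn":[0,0,-0.0455]},{"fingers":-0.41,"travel":[0,0,0],"turn":[0,0,-0.0455]},{"fingers":-0.41,"travel":[0,0,0],"turn":[0,0,-0.0455]}])

```text
t: 22.75
position: [0.4393, -0.1502, 0.2239]
eef_rot: [-0.077, 0.703, 0.078, 0.702]
wrist_force: [0.2, 0.2, 1.4]
gripper_width: 0.06
```

>>> play_rows(motion=[{"fingers":-0.41,"travel":[0,0,0],"turn":[0,0,-0.0455]},{"fingers":-0.41,"travel":[0,0,0],"turn":[0,0,-0.0455]},{"fingers":-0.41,"travel":[0,0,0],"turn":[0,0,-0.0455]},{"fingers":-0.41,"travel":[0,0,0],"turn":[0,0,-0.0455]},{"fingers":-0.41,"travel":[0,0,0],"turn":[0,0,-0.0455]},{"fingers":-0.41,"travel":[0,0,0],"turn":[0,0,-0.0455]},{"fingers":-0.41,"travel":[0,0,0],"turn":[0,0,-0.0455]},{"fingers":-0.41,"travel":[0,0,0],"turn":[0,0,-0.0455]},{"fingers":-0.41,"travel":[0,0,0],"turn":[0,0,-0.0455]},{"fingers":-0.41,"travel":[0,0,0],"turn":[0,0,-0.0455]},{"fingers":-0.41,"travel":[0,0,0],"turn":[0,0,-0.0455]}])

```text
t: 23.85
position: [0.4392, -0.1502, 0.2239]
eef_rot: [0.443, 0.552, -0.443, 0.551]
wrist_force: [-0.2, 0.5, -1.0]
gripper_width: 0.0603
```

Run:
```python
from h import *
st()
```

```text
t 23.85 pos [ 0.4392 -0.1502  0.2239] press [0.0009 0.0032] q [-0.59  0.24  1.53 -0.    1.37  0.77] Fpress [-0.3 -0.4 -1. ] toolz ang in press 0.792 down [-0.001  0.001 -1.   ] w 0.0603
```

>>> play_rows(motion=[{"fingers":-0.41,"travel":[0,0,-0.25],"turn":[0,0,0]},{"fingers":-0.41,"travel":[0,0,-0.25],"turn":[0,0,0]},{"fingers":-0.41,"travel":[0,0,0],"turn":[0,0,0.046]},{"fingers":-0.41,"travel":[0,0,-0.002],"turn":[0,0,0.046]},{"fingers":-0.41,"travel":[0,0,-0.002],"turn":[0,0,0.046]},{"fingers":-0.41,"travel":[0,0,-0.002],"turn":[0,0,0.046]},{"fingers":-0.41,"travel":[0,0,-0.002],"turn":[0,0,0.046]},{"fingers":-0.41,"travel":[0,0,-0.002],"turn":[0,0,0.046]},{"fingers":-0.41,"travel":[0,0,-0.002],"turn":[0,0,0.046]},{"fingers":-0.41,"travel":[0,0,-0.002],"turn":[0,0,0.046]},{"fingers":-0.41,"travel":[0,0,-0.002],"turn":[0,0,0.046]},{"fingers":-0.41,"travel":[0,0,-0.002],"turn":[0,0,0.046]}])

```text
t: 25.05
position: [0.4393, -0.1501, 0.1721]
eef_rot: [-0.036, 0.706, 0.037, 0.706]
wrist_force: [1.3, 0.5, -0.7]
gripper_width: 0.0604
```

Run:
```python
from h import *
st()
```

```text
t 25.05 pos [ 0.4393 -0.1501  0.1721] press [0.0008 0.0032] q [-0.59  0.29  1.62  0.    1.23 -0.69] Fpress [-1.1  0.8 -0.7] toolz ang in press 2.249 down [-0.001  0.001 -1.   ] w 0.0604
```

>>> play_rows(motion=[{"fingers":-0.41,"travel":[0,0,-0.002],"turn":[0,0,0.046]},{"fingers":-0.41,"travel":[0,0,-0.002],"turn":[0,0,0.046]},{"fingers":-0.41,"travel":[0,0,-0.002],"turn":[0,0,0.046]},{"fingers":-0.41,"travel":[0,0,-0.002],"turn":[0,0,0.046]},{"fingers":-0.41,"travel":[0,0,-0.002],"turn":[0,0,0.046]},{"fingers":-0.41,"travel":[0,0,-0.002],"turn":[0,0,0.046]},{"fingers":-0.41,"travel":[0,0,-0.002],"turn":[0,0,0.046]},{"fingers":-0.41,"travel":[0,0,-0.002],"turn":[0,0,0.046]},{"fingers":-0.41,"travel":[0,0,-0.002],"turn":[0,0,0.046]},{"fingers":-0.41,"travel":[0,0,-0.002],"turn":[0,0,0.046]}])

```text
t: 26.05
position: [0.4397, -0.1503, 0.1702]
eef_rot: [-0.494, 0.505, 0.494, 0.506]
wrist_force: [3.1, -0.8, 0.1]
gripper_width: 0.0604
```

Run:
```python
from h import *
st()
```

```text
t 26.05 pos [ 0.4397 -0.1503  0.1702] press [0.0007 0.0036] q [-0.59  0.29  1.63  0.    1.22 -2.13] Fpress [-1.   3.   0.1] toolz ang in press 3.694 down [ 0.  0. -1.] w 0.0604
```

>>> play_rows(motion=[{"fingers":-0.41,"travel":[0,0,-0.002],"turn":[0,0,0.046]},{"fingers":-0.41,"travel":[0,0,-0.002],"turn":[0,0,0.046]},{"fingers":-0.41,"travel":[0,0,-0.002],"turn":[0,0,0.046]},{"fingers":-0.41,"travel":[0,0,-0.002],"turn":[0,0,0.043]},{"fingers":-0.41,"travel":[0,0,0],"turn":[0,0,0]},{"fingers":-0.41,"travel":[0,0,0],"turn":[0,0,-0.047]},{"fingers":-0.41,"travel":[0,0,0],"turn":[0,0,-0.047]},{"fingers":-0.41,"travel":[0,0,0.45],"turn":[0,0,0]},{"fingers":-0.41,"travel":[0,0,0.05],"turn":[0,0,0]}])

```text
t: 26.95
position: [0.4407, -0.1511, 0.2234]
eef_rot: [0.559, -0.436, -0.554, -0.436]
wrist_force: [0.1, 0.2, 0.3]
gripper_width: 0.0601
```

Run:
```python
from h import *
st()
show('wrist','wrist17')
show('scene','scene17');show('top','top17')
```

```text
t 26.95 pos [ 0.4407 -0.1511  0.2234] press [0.0009 0.0049] q [-0.59  0.24  1.54 -0.    1.36 -2.4 ] Fpress [-0.2  0.   0.3] toolz ang in press 3.958 down [ 0.005 -0.004 -1.   ] w 0.0601
```

View pics/wrist17.png

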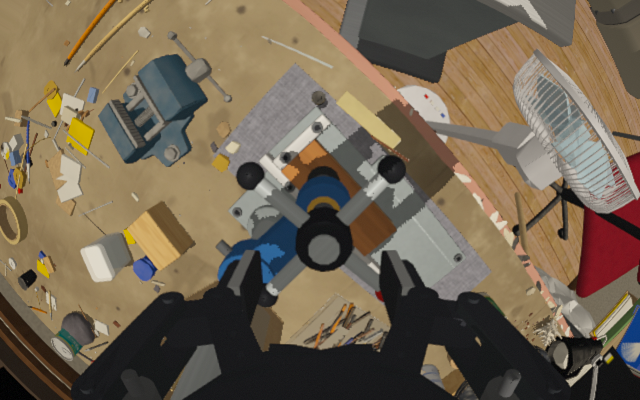

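View pics/scene17.png

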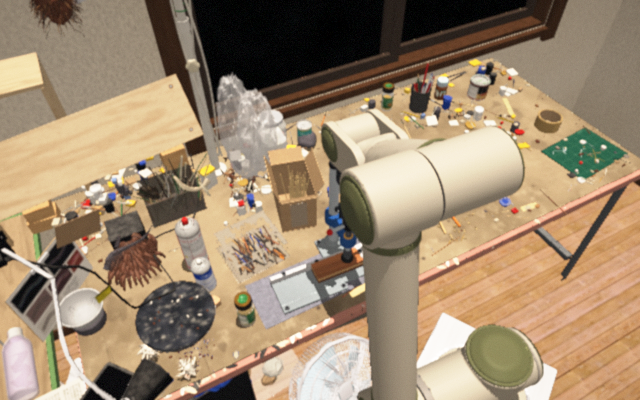

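Run:
```python
from h import *
# here left-front ball is at red+pi
wheel([250,176],[391,168],-np.pi/2,[325,247],12.57)
```

```text
wheel 0.09146663616717632 z 0.18782240717320872 c [ 0.43842637 -0.14817851] res [ 0.2  0.   0.  -0.2 -0.2  0.2]
```

>>> play_rows(motion=[{"fingers":-0.41,"travel":[0,0,0],"turn":[0,0,-0.0455]},{"fingers":-0.41,"travel":[0,0,0],"turn":[0,0,-0.0455]},{"fingers":-0.41,"travel":[0,0,0],"turn":[0,0,-0.0455]},{"fingers":-0.41,"travel":[0,0,0],"turn":[0,0,-0.0455]},{"fingers":-0.41,"travel":[0,0,0],"turn":[0,0,-0.0455]},{"fingers":-0.41,"travel":[0,0,0],"turn":[0,0,-0.0455]},{"fingers":-0.41,"travel":[0,0,0],"turn":[0,0,-0.0455]},{"fingers":-0.41,"travel":[0,0,0],"turn":[0,0,-0.0455]},{"fingers":-0.41,"travel":[0,0,0],"turn":[0,0,-0.0455]},{"fingers":-0.41,"travel":[0,0,0],"turn":[0,0,-0.0455]},{"fingers":-0.41,"travel":[0,0,0],"turn":[0,0,-0.0455]},{"fingers":-0.41,"travel":[0,0,0],"turn":[0,0,0]}])

```text
t: 28.3
position: [0.4391, -0.1501, 0.2188]
eef_rot: [-0.085, 0.703, 0.086, 0.701]
wrist_force: [0.3, 0.1, -0.1]
gripper_width: 0.0603
```

>>> play_rows(motion=[{"fingers":-0.41,"travel":[0,0,-0.25],"turn":[0,0,0]},{"fingers":-0.41,"travel":[0,0,-0.25],"turn":[0,0,0]},{"fingers":-0.41,"travel":[0,0,0],"turn":[0,0,0.04]},{"fingers":-0.41,"travel":[0,0,0],"turn":[0,0,0.04]},{"fingers":-0.41,"travel":[0,0,0],"turn":[0,0,0.04]},{"fingers":-0.41,"travel":[0,0,0],"turn":[0,0,0.04]}])

```text
t: 28.9
position: [0.4395, -0.1504, 0.1692]
eef_rot: [-0.261, 0.657, 0.261, 0.657]
wrist_force: [1.7, -1.4, -2.4]
gripper_width: 0.0599
```

Run:
```python
from h import *
st()
```

```text
t 28.9 pos [ 0.4395 -0.1504  0.1692] press [0.0009 0.0036] q [-0.59  0.29  1.63 -0.    1.22 -1.34] Fpress [ 0.3  2.2 -2.4] toolz ang in press 2.9 down [-0.001  0.    -1.   ] w 0.0599
```

>>> play_rows(motion=[{"fingers":-0.41,"travel":[0,0,0],"turn":[0,0,0.04]},{"fingers":-0.41,"travel":[0,0,0],"turn":[0,0,0.04]},{"fingers":-0.41,"travel":[0,0,0],"turn":[0,0,0.037]},{"fingers":-0.41,"travel":[0,0,0],"turn":[0,0,0]}])

```text
t: 29.3
position: [0.4394, -0.1502, 0.1694]
eef_rot: [-0.375, 0.6, 0.375, 0.599]
wrist_force: [1.0, -1.3, -0.5]
gripper_width: 0.0602
```

Run:
```python
from h import *
st()
```

```text
t 29.3 pos [ 0.4394 -0.1502  0.1694] press [0.0008 0.0034] q [-0.59  0.29  1.63  0.    1.22 -1.7 ] Fpress [ 0.6  1.5 -0.5] toolz ang in press 3.263 down [-0.001  0.001 -1.   ] w 0.0602
```

>>> play_rows(motion=[{"fingers":-0.41,"travel":[0,0,0],"turn":[0,0,-0.047]},{"fingers":-0.41,"travel":[0,0,0],"turn":[0,0,-0.047]},{"fingers":-0.41,"travel":[0,0,0.45],"turn":[0,0,0]},{"fingers":-0.41,"travel":[0,0,0.1],"turn":[0,0,0]},{"fingers":-0.41,"travel":[0,0,0],"turn":[0,0,0]}])

```text
t: 29.8
position: [0.4399, -0.1505, 0.2261]
eef_rot: [-0.282, 0.648, 0.281, 0.649]
wrist_force: [-0.3, -0.2, -0.9]
gripper_width: 0.0604
```

Run:
```python
from h import *
st()
show('wrist','wrist18')
```

```text
t 29.8 pos [ 0.4399 -0.1505  0.2261] press [0.0008 0.004 ] q [-0.59  0.23  1.53 -0.    1.37 -1.4 ] Fpress [ 0.3 -0.2 -0.9] toolz ang in press 2.964 down [ 0.002 -0.002 -1.   ] w 0.0604
```

View pics/wrist18.png

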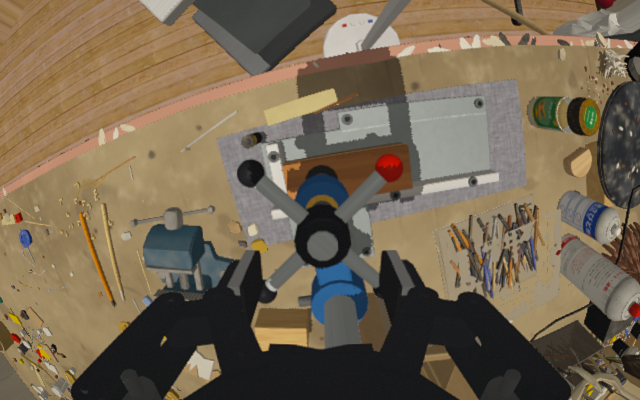

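Run:
```python
from h import *
wheel([389,167],[250,174],np.pi/2,[322.5,244],3.8)
```

```text
wheel 3.7986686212860103 z 0.1896076931098951 c [ 0.43984915 -0.14903753] res [-0.3 -0.1  0.1 -0.3  0.2  0.4]
```

>>> play_rows(motion=[{"fingers":-0.41,"travel":[0,0,0.48],"turn":[0,0,0]},{"fingers":-0.41,"travel":[0,0.1,0.45],"turn":[0,0,0]},{"fingers":-0.41,"travel":[0,0.48,0.1],"turn":[0,0,0]},{"fingers":-0.41,"travel":[0,0.48,0],"turn":[0,0,0]},{"fingers":-0.41,"travel":[0,0.48,0],"turn":[0,0,0]},{"fingers":-0.41,"travel":[0,0.48,0],"turn":[0,0,0]},{"fingers":-0.41,"travel":[0,0.48,0],"turn":[0,0,0]},{"fingers":-0.41,"travel":[-0.15,0.46,0],"turn":[0,0,0]},{"fingers":-0.41,"travel":[-0.15,0.46,0],"turn":[0,0,0]},{"fingers":-0.41,"travel":[-0.15,0.46,0],"turn":[0,0,0]},{"fingers":-0.41,"travel":[-0.3,0.36,0],"turn":[0,0,0]},{"fingers":-0.41,"travel":[-0.3,0.36,0],"turn":[0,0,0]}])

```text
t: 31.05
position: [0.3331, 0.311, 0.3261]
eef_rot: [-0.282, 0.65, 0.281, 0.647]
wrist_force: [1.2, 0.6, 0.2]
gripper_width: 0.0607
```

Run:
```python
from h import *
st()
show('top','top19');crop('top19','top19c',260,180,380,280,6.5)
show('scene','scene19');crop('scene19','scene19c',300,190,400,290,6)
```

```text
t 31.05 pos [0.3331 0.311  0.3261] press [-0.3287 -0.3364] q [ 0.49  0.16  1.34 -0.    1.65 -0.33] Fpress [-1.2  0.7  0.2] toolz ang in press 2.964 down [-0.003 -0.002 -1.   ] w 0.0607
```

View pics/top19c.png

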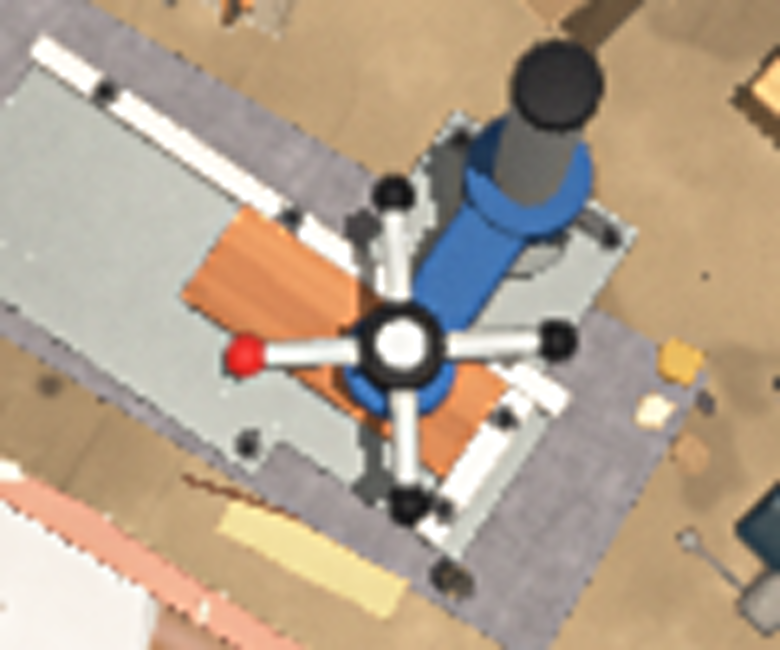

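View pics/scene19c.png

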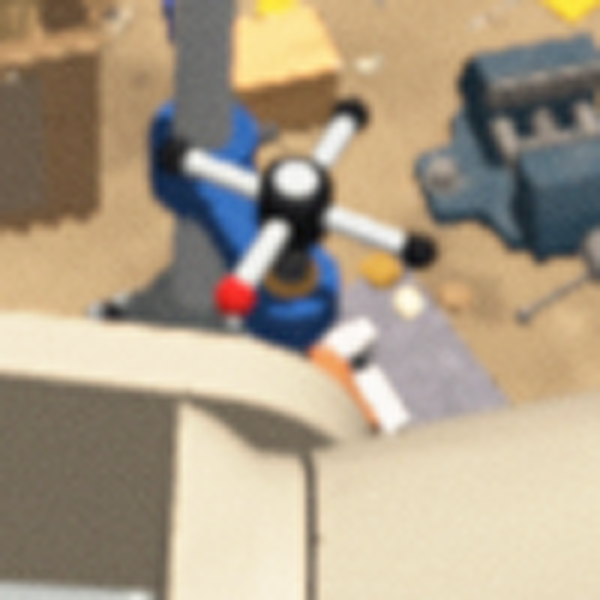

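>>> play_rows(motion=[{"fingers":-0.41,"travel":[-0.2,0.4,0],"turn":[0,0,0]},{"fingers":-0.41,"travel":[-0.2,0.4,0],"turn":[0,0,0]},{"fingers":-0.41,"travel":[-0.2,0.4,0],"turn":[0,0,0]},{"fingers":-0.41,"travel":[-0.2,0.4,0],"turn":[0,0,0]},{"fingers":-0.41,"travel":[-0.2,0.3,0],"turn":[0,0,0]},{"fingers":-0.41,"travel":[0,0,0],"turn":[0,0,0]}])

```text
t: 31.75
position: [0.2328, 0.5018, 0.3255]
eef_rot: [-0.283, 0.649, 0.282, 0.647]
wrist_force: [-1.0, -0.4, -1.0]
gripper_width: 0.0602
```

Run:
```python
from h import *
st()
show('scene','scene20');crop('scene20','scene20c',280,190,400,290,6.5)
crop('scene20','scene20d',335,235,375,275,15);crop('scene0','scene0d',335,235,375,275,15)
a=cv2.imread('pics/scene0d.png');b=cv2.imread('pics/scene20d.png');cv2.imwrite('pics/cmp.png',cv2.resize(np.hstack([a,b]),(800,400)))
```

```text
t 31.75 pos [0.2328 0.5018 0.3255] press [-0.4344 -0.5243] q [0.92 0.34 1.09 0.   1.71 0.1 ] Fpress [ 0.9 -0.6 -1. ] toolz ang in press 2.968 down [-0.003 -0.003 -1.   ] w 0.0602
```

View pics/scene20c.png

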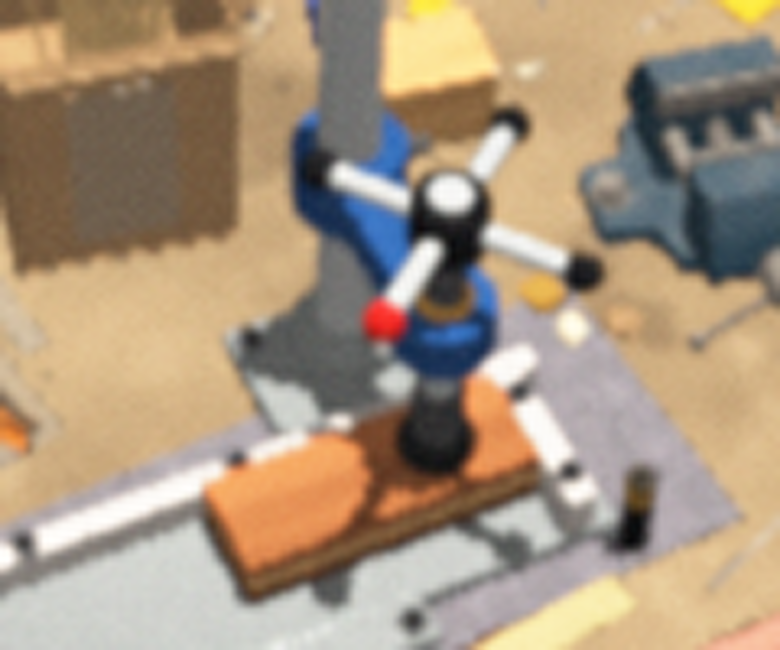

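View pics/cmp.png

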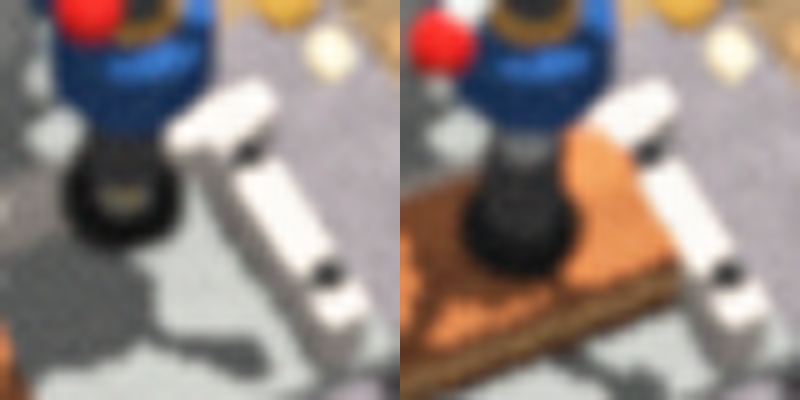

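Run:
```python
from h import *
print(job_done())
```

```text
the job is handed in; nothing more can be done
None
```

The strip is against the stop and flat along the fence. The handle is wound down until the sprung foot bears on it. I handed the job in at about 32 s with the arm clear of everything.

- **Strip:** I pushed it sideways onto the fence (about 10 N), then endways along the fence into the stop (about 26 N). Pictures afterwards showed its end on the stop, and three of its top corners read within about 2 mm of where they belong. The fourth was hidden under the handle, but the side that could be seen ran parallel to the fence.
- **Handle:** I wound it counterclockwise in five strokes, using the open fingers between the arms. The wrist camera put the final angle at 16.37 rad and the top camera at 16.34 rad. Either means about 6.0 mm of spring travel. The yellow band could be seen at the start and was hidden in the last scene picture.
- **Jar, block and white box:** the arm did not touch them.

No check failed. The 6.0 mm comes from the handle angle and the stated heights, because the pictures are too coarse to measure the spring travel itself. The hub position from the wrist camera differed from the overhead fit by about 2 mm, which is within the stated calibration error.

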